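Uncover the hot melting pot with the lid lifter

ROBOT

A 7-joint arm with a two-finger parallel gripper is mounted at the origin on the work surface. World frame = base frame: x ahead of the robot, y to its left, z up, the work surface at z = 0. Lengths are in m, angles in rad, forces in N, time in s.
With the tool pointing down it reaches from about 0.375 to 0.925 m from the base axis. Payload 3.1 kg.
Tool frame: the origin (TCP) lies midway between the tips of the shut fingers; the grasp point (between the pads) lies 19 mm behind it (bot.tcp_to_grasp is the distance from the TCP to the grasp point, in m); z points along the fingers, y is the direction in which the jaws open and shut (so a half turn about z gives the same grasp; the last joint's range is limited). The gripper opens to 85 mm and grips with 20 to 120 N. Pads are 22 mm wide; open, the fingers measure 114 mm over their backs; the gripper's body (76 mm by 85 mm) begins 54 mm behind the grasp point. The pads swing forward as they close: fully open they stand 13 mm farther back than shut.
Start: joints at [1.163, 0.383, 0.044, 1.598, -0.018, 1.161, -0.05], TCP at [0.198, -0.619, 0.231] pointing down, gripper open.
Joint ranges: [-2.61, 2.61], [-0.41, 2.15], [-1.48, 1.57], [0, 2.5], [-1.57, 4.71], [0.05, 1.97], [-2.85, 2.85]. Speed limits (rad/s): [2.79, 2.79, 3.14, 3.14, 3.14, 3.14, 3.14].

INTERFACE

Orientations are given as a unit quaternion [w, x, y, z].
In Python, from workcell import readout, optics, workorder, bot gives the robot as it stands. The module is installed in compiled form; this text tells all that it offers.
- The arm moves only by the tool play_rows, never from a script. Its argument "increments" is a list of rows, each an object of numbers: "tx", "ty", "tz": the shift along the world's x, y, z scaled (see below); "rx", "ry", "rz": the turn, a rotation vector about the world's x, y, z scaled (see below); "claw": the opening, from 0 (shut) to 1 (fully open). A call has 1 to 5 rows; each row shifts and turns the pose as measured when the row begins; what a row does not reach is not made up. The controller multiplies each number of a shift by 0.03 m and each number of a turn by 90 degrees. A row lasts 1/8 s, in which the tool goes at most 62.5 mm and 10.7 degrees, less where a joint would pass 70% of its speed; a pose out of reach is approached as far as the arm can. A call with a number of a shift or a turn outside -1 to 1 is refused whole. A call with a gripper value outside its range is refused whole. The fingers move at their own pace and stop on an object; the grip force is fixed at half the most. Time passes only in rows, so rows that do not move let the fingers close. It gives the time, the measured TCP pose, the force and the opening at its end, in the units of the state.
- readout.get_obs(): the state, without advancing time (a new reading comes with each control period).
- optics.get_image(name): name is "side" or "top" or "wrist"; returns the picture (384x512x3 uint8, red, green, blue); there is no depth.
- optics.get_calibration(name): a dict with "fx", "fy", "cx", "cy" (pixels), "k1" (the pictures are not rectified: a ray, as slopes to the right and down, at radius r is drawn at 1 + k1 r^2 times it, then the intrinsics apply), "R" (3x3) and "t" (3): a world point X has camera coordinates R X + t. Camera axes: x right, y down, z forward; pixel columns grow to the right and rows downward; lengths in m; the calibration is good to about 2 mm. A picture is of the moment at which its call begins: read the wrist's pose just before it. get_calibration takes no time and is no camera call; for the wrist camera it gives the pose at the moment of the call.
- workorder.close_job(): hands the job in, once; it reports no verdict.
The state is a dict: "t": time; "q": joint angles; "joint_vel": joint speeds; "effort": joint torques, N m; "tcp_pos": TCP position; "tcp_rot": TCP orientation; "contact_force": force on the tool from outside, world axes, zero at the start; "ft_torque": the same for the moment, N m; "gripper_width": finger opening in m.
Only numpy, scipy, OpenCV 4.12 (cv2) and the standard library are available. Lean on these libraries where they do the work, as an engineer would, in place of code of your own. Each camera call takes 0.05 s, during which the arm holds its last target.

TASK

The lid of the melting pot is hot: draw the lid lifter out of its sleeve by the steel bar, lay it flat along the middle of the cork mat, hook up, and let go, then take it again by its wooden handle. With it lift the lid by its loop, touching neither the lid nor the lifter's steel while the lid hangs on it, carry it slowly and nearly level, and set it down gently on the middle of the terracotta tile. Then unhook the lifter and lay it back along the middle of the mat, hook up, leaving everything else where it is.

Things in the scene. Friction and masses are not known exactly. Their poses are not given: they have to be found in the camera images.
- pot: Fixed bench-top melting pot: blue cylinder, diameter 150, height 110 mm, with a small grey control panel (to 84 mm from the axis) on its -x side. Origin: centre of its underside, z up. Its mouth is 114 mm wide; the lid sits on its rim. Pot and tile may stand either way round, left or right.
- lid: Hot round steel lid on the pot, about 0.27 kg. Origin: centre of its underside, that of a plug of diameter 100, 10 mm deep, in the pot's mouth (7 mm play all round); above it a flange of diameter 130, z = 10 to 16 mm, rising to 20 at the middle. On the pot its origin is 100 mm above the bench. Centre of mass on its axis, z about 18 mm. Its y axis (through the loop) is within 35 degrees of world y.
- lid_loop (a point): Middle of the top bar (bar axis) of the lid's loop, 76 mm above the lid's origin. The brass loop, 8 mm round bar, stands in the lid's x-z plane and opens along the lid's y: legs at x = +-36 mm up to z = 42, sloping in to a level top bar, x = -16 to +16 mm. At the middle the opening runs from z = 20 to 72 mm.
- lifter: Lid lifter, loose, 200 mm long, 0.21 kg. Origin: underside of the dark wooden handle, at the handle's middle; x points to the hook, z up as it lies. Handle: block 100 long (x = -50 to 50) x 24 wide x 28 mm high, lying stably on its flat underside. At the start the handle is inside the dock, its origin within 6 mm of the dock's and axes alike, and only the steel bar sticks out.
- lifter_metal: The lifter's steel; same origin and axes as lifter. Flat bar 12 wide, z = 16 to 24 mm, from the handle's end (x = 50) to x = 150; its tip, x = 142 to 150, is turned up to z = 38 mm. A small stop at x = 110 to 116 rises to z = 30. The loop is carried in the notch between stop and tip.
- lifter_notch (a point): Middle of the notch, on top of the steel bar: lifter frame (129, 0, 24) mm.
- lifter_middle (a point): Middle of the lifter's 200 mm length, at the level of its underside: lifter frame (50, 0, 0) mm.
- dock: Fixed grey sheet-metal sleeve for the lifter: 104 long (its x) x 56 wide x 52 mm high, inside 48 wide and 48 high, no floor (the lifter lies on the bench in it), shut at the back, open at the end its x axis points to; yellow patch on the roof. Origin: centre of its underside. Draw the lifter out along +x by 110 mm or more.
- mat: Fixed cork mat 260 (its x) x 110 x 4 mm. Origin: centre of its underside.
- mat_top (a point): Centre of the mat's top face, 4 mm above the bench.
- tile: Fixed terracotta tile 170 x 170 x 15 mm. Origin: centre of its underside.
- tile_top (a point): Centre of the tile's top face, 15 mm above the bench.
- ingot_tray: Bystander, loose: grey plastic tray 90 x 140 x 24 mm holding three aluminium bars. Leave it alone.
- bottle: Bystander, loose: amber bottle, diameter 60, height 150 mm. Leave it alone.
- box: Bystander, loose: blue lidded box 70 x 120 x 45 mm. Leave it alone.
- brush: Bystander, loose: hand brush lying down. Leave it alone.
- can: Bystander, loose: aluminium can, diameter 66, height 90 mm. Leave it alone.
- jar: Bystander, loose: clear jar with grey cap, diameter 64, height 85 mm. Leave it alone.
- wrench: Bystander, loose: wrench lying down. Leave it alone.
Things that resemble listed ones, but are neither listed nor needed, are in the scene too. There is more than one size of the lid; the one meant has the size given above.

How it is judged:
On the way, in this order (a step that is already met when the one before it is completed fails the run):
1. the lifter lies flat on the mat, hook up, let go (horizontal distance between lifter_middle and mat below 0.05 m and z of lifter in the frame of mat below 0.01 m and angle between lifter's own z axis and vertical below 0.1 rad and contact force between the fingers and lifter below 0.1 N and linear speed of lifter below 0.03 m/s), for 0.2 s.
2. the lid hangs on the lifter, at least 30 mm above its seat, nearly level (z of lid in the frame of pot above 0.13 m and contact force between lifter_metal and lid above 0.8 N and angle between lid's own z axis and vertical below 0.35 rad), for 0.3 s.
3. the lid rests flat on the tile, unhooked (horizontal distance between lid and tile below 0.03 m and z of lid in the frame of tile between 0.01 and 0.02 m and angle between lid's own z axis and vertical below 0.06 rad and linear speed of lid below 0.03 m/s and contact force between lifter and lid below 0.1 N), for 0.2 s.
At the end, for the whole second after the job is handed in: The lid rests flat on the tile, its centre within 30 mm of the tile's, level to 0.06 rad, at rest and clear of the lifter; the lifter lies flat on the mat, hook up, its middle within 50 mm of the mat's centre, let go and at rest (all of step 1 and all of step 3); the robot touches nothing.
It fails at once if the robot touches the lid (contact force between any of the fingers, the arm and lid above 0.5 N).
It fails at once if the fingers touch the lifter's steel while the lid hangs on it (contact force between the fingers and lifter_metal above 0.5 N and contact force between lifter_metal and lid above 0.8 N).
It fails at once if the lid tips by more than 0.4 rad (23 degrees) (angle between lid's own z axis and vertical above 0.4 rad).
It fails at once if the lid is dropped or rushed (faster than 0.6 m/s) (linear speed of lid above 0.6 m/s).
It fails at once if a bystander is moved by more than 30 mm (distance of any of ingot_tray, bottle, box, brush, can, jar, wrench from where it was at the start of the episode above 0.03 m).
It also fails if it takes over 72 s, if anything falls off the work surface, if the arm or the gripper's body presses on something with over 40 N, if the wrist force passes 120 N, or if a joint passes its speed limit or range.

## Working session

There is one attempt and no reset: what is moved stays moved. The work goes in short steps, Python scripts to look and compute and a tool call to move; the robot and the scene stay as the last step left them, time stands still between calls to the robot, and variables do not carry over. Pictures are saved under pics/ and viewed, and the job is handed in when it is done.

Besides the shell and the picture viewer there is one more tool, called after "Request:" as name(argument=value, ...), one argument or row to a line, values as JSON. play_rows: Moves the arm, as the interface text tells. Shifts and turns lie within -1 to 1; 1 stands for 0.03 m of shift or 90 degrees of turn. Its arguments: {"type":"object","properties":{"increments":{"type":"array","items":{"type":"object","properties":{"tx":{"type":"number","minimum":-1,"maximum":1},"ty":{"type":"number","minimum":-1,"maximum":1},"tz":{"type":"number","minimum":-1,"maximum":1},"rx":{"type":"number","minimum":-1,"maximum":1},"ry":{"type":"number","minimum":-1,"maximum":1},"rz":{"type":"number","minimum":-1,"maximum":1},"claw":{"type":"number"}}}}},"required":["increments"]}

```bash
mkdir -p pics; cat > h.py <<'E'
import numpy as np, cv2
from workcell import readout, optics, workorder, bot
def snap(n,tag):
    c=optics.get_calibration(n); im=optics.get_image(n)
    cv2.imwrite(f'pics/{tag}.png',im[:,:,::-1]); np.savez(f'pics/{tag}.npz',im=im,**{k:np.array(v) for k,v in c.items()})
    return im,c
def load(tag):
    d=np.load(f'pics/{tag}.npz'); return d['im'],{k:d[k] for k in d if k!='im'}
def ray(c,u,v):
    K=np.array([[c['fx'],0,c['cx']],[0,c['fy'],c['cy']],[0,0,1]],float)
    x,y=(u-c['cx'])/c['fx'],(v-c['cy'])/c['fy']
    a,b=x,y
    for _ in range(20):
        s=1+c['k1']*(a*a+b*b); a,b=x/s,y/s
    R=np.array(c['R']);t=np.array(c['t'])
    return -R.T@t, R.T@np.array([a,b,1.])
def onz(c,u,v,z):
    o,d=ray(c,u,v); return o+d*(z-o[2])/d[2]
def proj(c,X):
    p=np.array(c['R'])@np.array(X)+np.array(c['t']); a,b=p[0]/p[2],p[1]/p[2]; s=1+c['k1']*(a*a+b*b)
    return float(c['fx']*a*s+c['cx']),float(c['fy']*b*s+c['cy'])
def tri(c1,p1,c2,p2):
    o1,d1=ray(c1,*p1);o2,d2=ray(c2,*p2)
    s=np.linalg.lstsq(np.c_[d1,-d2],o2-o1,rcond=None)[0]
    a,b=o1+s[0]*d1,o2+s[1]*d2
    return (a+b)/2,np.linalg.norm(a-b)
E
python3 - <<'E'
from h import *
o=readout.get_obs(); print(o)
for n in['top','side','wrist']:
    im,c=snap(n,n+'0'); print(n,c)
print(bot.tcp_to_grasp)
E
```

```text
{'t': 0.0, 'q': array([ 1.1632181 ,  0.38383662,  0.04381249,  1.59959127, -0.01789363,
        1.16121383, -0.04988363]), 'joint_vel': array([ 6.25877908e-04, -3.62225695e-04,  2.70359395e-05, -2.19305045e-04,
       -1.25205479e-03, -1.38350122e-03, -1.65112709e-03]), 'effort': array([-3.74562205e-04, -4.33457065e+01,  1.02414429e+00, -2.49512386e+01,
        1.05864310e-02,  1.13464418e-02, -7.12571548e-06]), 'tcp_pos': array([ 0.19786401, -0.61814879,  0.22987778]), 'tcp_rot': array([-1.29991416e-03,  9.88018644e-01,  1.54328848e-01, -2.74113451e-04]), 'contact_force': array([ 0.57841932, -0.23682558,  0.33640934]), 'ft_torque': array([ 0.02053376, -0.01891261,  0.01666491]), 'gripper_width': 0.08577106871739258}
top {'fx': 497.7957935571785, 'fy': 497.7957935571785, 'cx': 257.46141899644925, 'cy': 191.27639993712836, 'k1': -0.046083956666467585, 'R': array([[ 0.00538728, -0.99992559,  0.010945  ],
       [-0.9903583 , -0.0068502 , -0.1383601 ],
       [ 0.13842478, -0.01009409, -0.99032151]]), 't': array([-0.01321294,  0.50990418,  1.50860505])}
side {'fx': 411.7289990323594, 'fy': 411.7289990323594, 'cx': 258.0330868423626, 'cy': 196.85678841435237, 'k1': -0.0573000484454752, 'R': array([[-0.97737375, -0.21079881, -0.01744742],
       [-0.1132185 ,  0.59104342, -0.79865465],
       [ 0.17866763, -0.77860872, -0.60153665]]), 't': array([0.51208197, 0.18119852, 1.45542751])}
wrist {'fx': 293.4465962529827, 'fy': 293.4465962529827, 'cx': 261.03571010786925, 'cy': 192.87937588490408, 'k1': -0.07047160417600713, 'R': array([[ 0.30565592, -0.95213986, -0.00203721],
       [-0.90679935, -0.29175178,  0.30429565],
       [-0.29032638, -0.09116243, -0.95257546]]), 't': array([-0.64818666, -0.0399235 ,  0.38124471])}
0.0187
```

View pics/top0.png

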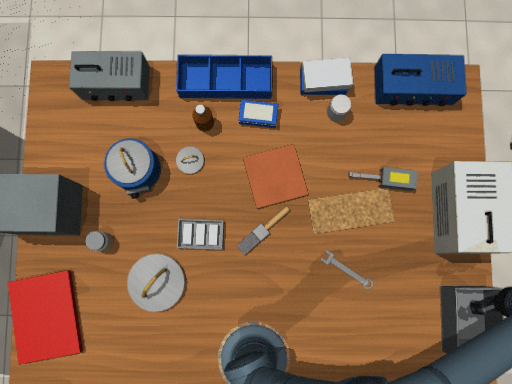

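View pics/side0.png

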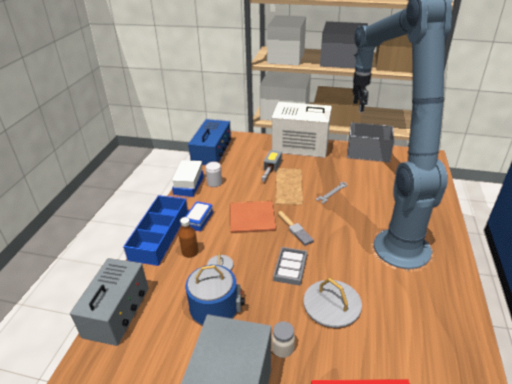

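View pics/wrist0.png

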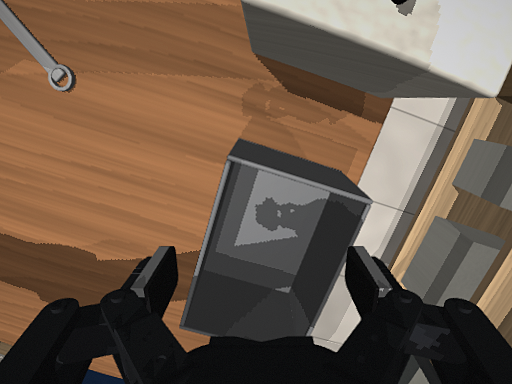

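```bash
cat > m.py <<'E'
from h import *
im,c=load('top0'); hsv=cv2.cvtColor(im,cv2.COLOR_RGB2HSV)
def blob(lo,hi,roi):
    m=cv2.inRange(hsv,lo,hi); k=np.zeros_like(m);x0,y0,x1,y1=roi;k[y0:y1,x0:x1]=1;m=m*k
    m=cv2.morphologyEx(m,cv2.MORPH_OPEN,np.ones((2,2),np.uint8))
    cs,_=cv2.findContours(m,cv2.RETR_EXTERNAL,cv2.CHAIN_APPROX_NONE)
    q=max(cs,key=cv2.contourArea); return q[:,0,:].astype(float),m
def rect(q,z):
    P=np.array([onz(c,u,v,z)[:2] for u,v in q],np.float32)
    r=cv2.minAreaRect(P); return r,cv2.boxPoints(r)
for nm,lo,hi,roi,z in [('tile',(0,120,100),(12,255,255),(235,135,320,215),.015),('mat',(13,80,130),(24,200,255),(300,180,400,240),.004),('patch',(25,150,120),(35,255,255),(380,160,425,195),.052)]:
    q,_=blob(lo,hi,roi); r,b=rect(q,z); print(nm,len(q),r,b.tolist(), q.min(0),q.max(0))
big=cv2.resize(im[125:265,290:440],None,fx=5,fy=5,interpolation=cv2.INTER_CUBIC); cv2.imwrite('pics/dockz.png',big[:,:,::-1])
big=cv2.resize(im[125:215,90:190],None,fx=6,fy=6,interpolation=cv2.INTER_CUBIC); cv2.imwrite('pics/potz.png',big[:,:,::-1])
im,c=load('side0')
big=cv2.resize(im[250:330,170:260],None,fx=6,fy=6,interpolation=cv2.INTER_CUBIC); cv2.imwrite('pics/potzs.png',big[:,:,::-1])
big=cv2.resize(im[140:240,220:320],None,fx=6,fy=6,interpolation=cv2.INTER_CUBIC); cv2.imwrite('pics/dockzs.png',big[:,:,::-1])
E
python3 m.py
```

```text
tile 202 ((0.5601688623428345, -0.06848835200071335), (0.17035402357578278, 0.17071819305419922), 15.548049926757812) [[0.45522862672805786, -0.009084273129701614], [0.5009890198707581, -0.17355521023273468], [0.6651090979576111, -0.12789243459701538], [0.6193487048149109, 0.03657850623130798]] [244. 145.] [308. 209.]
mat 311 ((0.4558766782283783, -0.3059692680835724), (0.18761911988258362, 0.3178239166736603), 0.23747694492340088) [[0.3614092469215393, -0.14744749665260315], [0.3627265691757202, -0.46526870131492615], [0.5503441095352173, -0.4644910395145416], [0.5490267872810364, -0.14666983485221863]] [301. 181.] [400. 240.]
patch 51 ((0.5515899658203125, -0.45218425989151), (0.057353708893060684, 0.02860242687165737), 84.07806396484375) [[0.5344063639640808, -0.4792325496673584], [0.562856137752533, -0.482183575630188], [0.5687735676765442, -0.4251359701156616], [0.540323793888092, -0.42218494415283203]] [391. 173.] [409. 183.]
```

```bash
sleep 1
```

```text
(no output)
```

View pics/dockz.png

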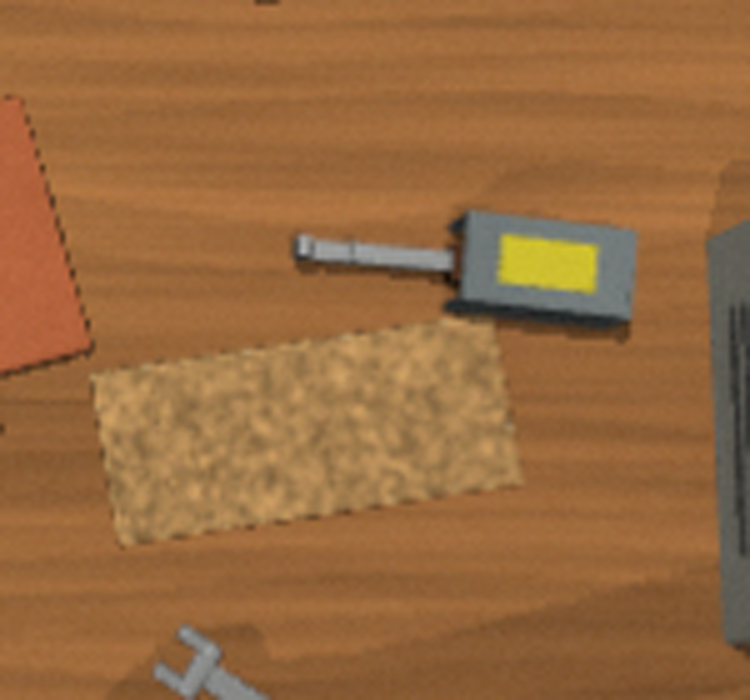

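View pics/potz.png

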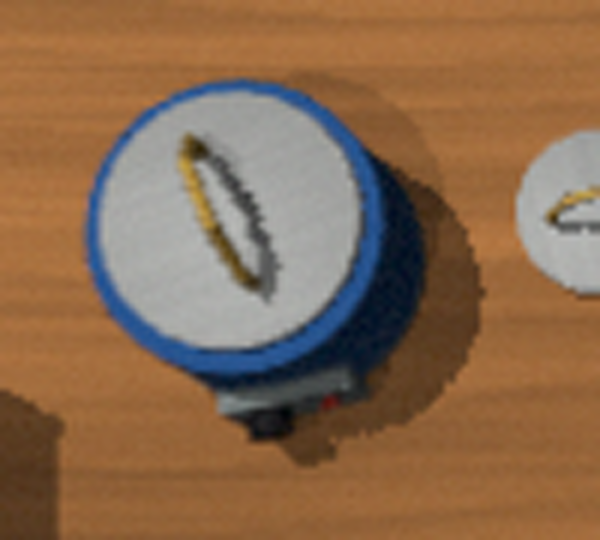

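View pics/potzs.png

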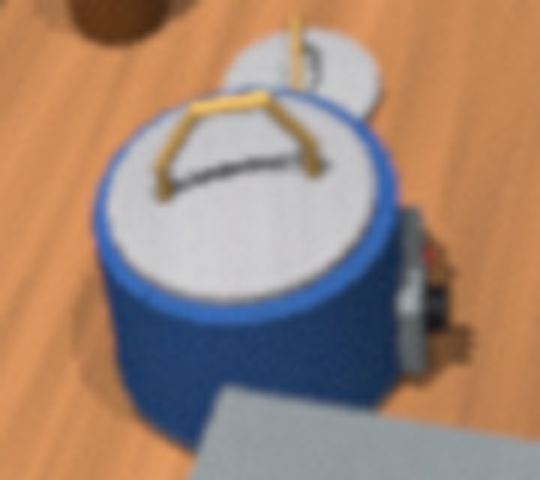

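View pics/dockzs.png

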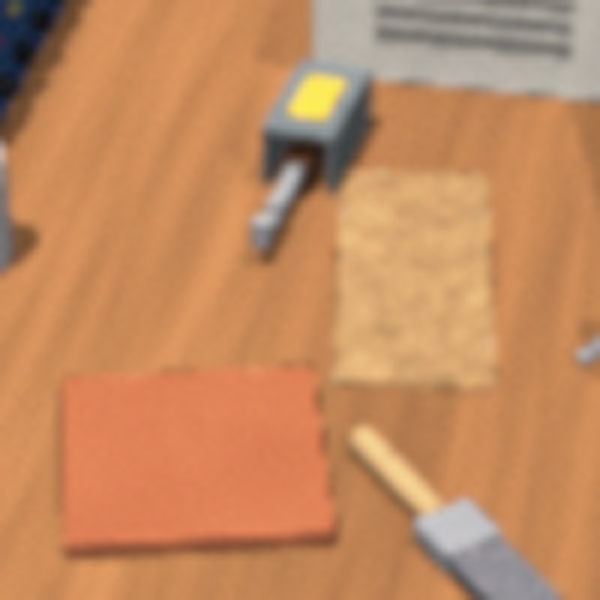

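```bash
cat > m2.py <<'E'
from h import *
im,c=load('top0'); ims,cs=load('side0')
Z=lambda u,v,f,ox,oy:((u+.5)/f+ox-.5,(v+.5)/f+oy-.5)
print('mat'); M=np.array([onz(c,*Z(u,v,5,290,125),.004) for u,v in[(90,375),(492,318),(522,483),(122,545)]]); print(M,M.mean(0))
for e in((0,1),(3,2)): d=M[e[1]]-M[e[0]]; print(np.linalg.norm(d),np.degrees(np.arctan2(d[1],d[0])))
print('steel: tiptop, stop, mouth')
for (u,v),z in[((304,240),.038),((352,252),.03),((325,252),.024),((445,260),.024)]: print(onz(c,*Z(u,v,5,290,125),z))
# lid ellipse: grey low-sat inside roi
def lid(im,c,roi,z,tag):
    hsv=cv2.cvtColor(im,cv2.COLOR_RGB2HSV); m=cv2.inRange(hsv,(0,0,130),(180,60,255)); k=np.zeros_like(m);x0,y0,x1,y1=roi;k[y0:y1,x0:x1]=1
    m=cv2.morphologyEx(m*k,cv2.MORPH_CLOSE,np.ones((3,3),np.uint8))
    q=max(cv2.findContours(m,cv2.RETR_EXTERNAL,cv2.CHAIN_APPROX_NONE)[0],key=cv2.contourArea); q=cv2.convexHull(q)[:,0,:]
    P=np.array([onz(c,u,v,z)[:2] for u,v in q])
    A=np.c_[2*P,np.ones(len(P))]; s=np.linalg.lstsq(A,(P**2).sum(1),rcond=None)[0]; print(tag,s[:2],'r',np.sqrt(s[2]+s[0]**2+s[1]**2))
lid(im,c,(95,130,165,200),.116,'lid top'); lid(ims,cs,(180,262,235,305),.116,'lid side')
print('loop feet side'); 
a=onz(cs,*Z(165,195,6,170,250),.118);b=onz(cs,*Z(316,172,6,170,250),.118);print(a,b,np.degrees(np.arctan2(*(b-a)[1::-1])),(a+b)/2,np.linalg.norm(b-a))
a=onz(cs,*Z(193,107,6,170,250),.176);b=onz(cs,*Z(265,97,6,170,250),.176);print('bar side',a,b,np.degrees(np.arctan2(*(b-a)[1::-1])),(a+b)/2,np.linalg.norm(b-a))
a=onz(c,*Z(195,148,6,90,125),.12);b=onz(c,*Z(253,285,6,90,125),.12);print('feet top',a,b,np.degrees(np.arctan2(*(b-a)[1::-1])),(a+b)/2,np.linalg.norm(b-a))
E
python3 m2.py
```

```text
mat
[[ 0.48889147 -0.16916198  0.004     ]
 [ 0.52716289 -0.42652127  0.004     ]
 [ 0.42187673 -0.44245488  0.004     ]
 [ 0.3816166  -0.18840204  0.004     ]] [ 0.45488692 -0.30663505  0.004     ]
0.2601893630121224 -81.541637868059
0.2572231033344558 -80.99513635166547
steel: tiptop, stop, mouth
[ 0.57056699 -0.30017491  0.038     ]
[ 0.56459404 -0.3319352   0.03      ]
[ 0.56550793 -0.31612706  0.024     ]
[ 0.56099151 -0.39221757  0.024     ]
lid top [0.58648073 0.37613643] r 0.06378471872905288
lid side [0.58271241 0.37010583] r 0.07331794680532841
loop feet side
[0.61877992 0.39016339 0.118     ] [0.55101648 0.36138126 0.118     ] -156.9869207965299 [0.5848982  0.37577233 0.118     ] 0.0736226597162168
bar side [0.60064331 0.3831602  0.176     ] [0.56920345 0.37027238 0.176     ] -157.71030008037417 [0.58492338 0.37671629 0.176     ] 0.033978829413562
feet top [0.62132432 0.39325415 0.12      ] [0.55271745 0.36159199 0.12      ] -155.22662037105212 [0.58702089 0.37742307 0.12      ] 0.07556053667420687
```

Request:
play_rows(
  increments=[
    {"tx": 0.4,"ty": 1,"rz": 0.1,"claw": 1},
    {"tx": 0.4,"ty": 1,"rz": 0.1,"claw": 1},
    {"tx": 0.4,"ty": 1,"rz": 0.1,"claw": 1},
    {"tx": 0.4,"ty": 1,"rz": 0.1,"claw": 1},
    {"tx": 0.4,"ty": 1,"rz": 0.1,"claw": 1},
  ],
)

```text
$.increments[0]: bad value
```

Request:
play_rows(
  increments=[
    {"tx": 0.4,"ty": 0.95,"tz": 0,"rx": 0,"ry": 0,"rz": 0.1,"claw": 1},
  ],
)

```text
t: 0.28
tcp_pos: [0.2075, -0.5913, 0.2295]
tcp_rot: [-0.001, 0.973, 0.231, -0.001]
contact_force: [0.1, 0.2, -0.1]
gripper_width: 0.0853
```

Request:
play_rows(
  increments=[
    {"tx": 0.5,"ty": 1,"tz": 0,"rx": 0,"ry": 0,"rz": 0.11,"claw": 1},
    {"tx": 0.5,"ty": 1,"tz": 0,"rx": 0,"ry": 0,"rz": 0.11,"claw": 1},
    {"tx": 0.5,"ty": 1,"tz": 0,"rx": 0,"ry": 0,"rz": 0.11,"claw": 1},
    {"tx": 0.5,"ty": 1,"tz": 0,"rx": 0,"ry": 0,"rz": 0.11,"claw": 1},
    {"tx": 0.5,"ty": 1,"tz": 0,"rx": 0,"ry": 0,"rz": 0.11,"claw": 1},
  ],
)

```text
t: 0.9
tcp_pos: [0.2826, -0.4356, 0.2271]
tcp_rot: [-0.002, 0.778, 0.628, -0.002]
contact_force: [0.5, -0.0, -1.5]
gripper_width: 0.0852
```

Request:
play_rows(
  increments=[
    {"tx": 1,"ty": 0.7,"tz": 0,"rx": 0,"ry": 0,"rz": 0.1,"claw": 1},
    {"tx": 1,"ty": 0.6,"tz": 0,"rx": 0,"ry": 0,"rz": 0,"claw": 1},
    {"tx": 1,"ty": 0.5,"tz": 0,"rx": 0,"ry": 0,"rz": 0,"claw": 1},
    {"tx": 1,"ty": 0.4,"tz": -0.5,"rx": 0,"ry": 0,"rz": 0,"claw": 1},
    {"tx": 1,"ty": 0,"tz": -0.5,"rx": 0,"ry": 0,"rz": 0,"claw": 1},
  ],
)

```text
t: 1.52
tcp_pos: [0.4353, -0.3645, 0.1967]
tcp_rot: [-0.002, 0.724, 0.689, -0.003]
contact_force: [-0.2, -0.1, 0.3]
gripper_width: 0.0853
```

```bash
python3 -c "
from h import *
o=readout.get_obs();print(o['t'],o['q'],o['tcp_pos'],o['tcp_rot'])"
```

```text
1.525 [ 0.89228961  0.28587233 -0.31504622  1.81632971  0.1056535   1.06003082
  0.48725607] [ 0.435308   -0.36453027  0.19673408] [-0.00186436  0.72447381  0.68929414 -0.00279597]
```

Request:
play_rows(
  increments=[
    {"tx": 1,"ty": 0,"tz": -0.3,"rx": 0,"ry": 0,"rz": -0.028,"claw": 1},
    {"tx": 1,"ty": 0,"tz": -0.5,"rx": 0,"ry": 0,"rz": 0,"claw": 1},
    {"tx": 1,"ty": 0,"tz": -0.5,"rx": 0,"ry": 0,"rz": 0,"claw": 1},
    {"tx": 0.9,"ty": 0,"tz": -0.5,"rx": 0,"ry": 0,"rz": 0,"claw": 1},
    {"tx": 0.3,"ty": 0,"tz": 0,"rx": 0,"ry": 0,"rz": 0,"claw": 1},
  ],
)

```text
t: 2.15
tcp_pos: [0.5645, -0.362, 0.1371]
tcp_rot: [-0.005, 0.739, 0.673, -0.003]
contact_force: [-0.4, 0.1, 0.2]
gripper_width: 0.0857
```

```bash
cat > see.py <<'E'
import sys
from h import *
o=readout.get_obs(); r=o['tcp_rot']
from scipy.spatial.transform import Rotation as Ro
M=Ro.from_quat([r[1],r[2],r[3],r[0]]).as_matrix()
print(o['t'],'pos',np.round(o['tcp_pos'],4),'lifter yaw',round(np.degrees(np.arctan2(M[1,0],M[0,0])),2),'z',np.round(M[:,2],3),'q',np.round(o['q'],2),'F',np.round(o['contact_force'],1),'T',np.round(o['ft_torque'],2),'w',round(o['gripper_width'],4))
for n in sys.argv[1:]:
    k=n.split(':'); snap(k[0],k[1])
E
python3 see.py wrist:w1
```

```text
2.15 pos [ 0.5645 -0.362   0.1371] lifter yaw 84.66 z [-0.012  0.003 -1.   ] q [ 0.74  0.54 -0.31  1.6   0.18  1.05  0.28] F [-0.4  0.1  0.2] T [-0.02  0.02 -0.03] w 0.0857
```

View pics/w1.png

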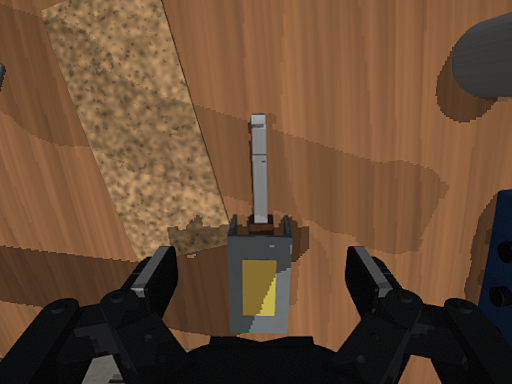

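```bash
python3 -c "
from h import *
im,c=load('w1')
for p,z in [((258,115),.038),((258,124),.038),((259.5,156),.03),((261,190),.024),((263,218),.024)]: print(p,onz(c,*p,z))
print(proj(c,(.5645,-.362,.137)))"
```

```text
(258, 115) [ 0.56749827 -0.29499444  0.038     ]
(258, 124) [ 0.56682008 -0.30210379  0.038     ]
(259.5, 156) [ 0.56529431 -0.32986887  0.03      ]
(261, 190) [ 0.56350609 -0.36243598  0.024     ]
(263, 218) [ 0.56283545 -0.39018485  0.024     ]
(260.1987995152198, 249.20574729967564)
```

Request:
play_rows(
  increments=[
    {"tx": -0.03,"ty": 0,"tz": -1,"rx": 0,"ry": -0.007,"rz": 0,"claw": 1},
    {"tx": 0,"ty": 0,"tz": -1,"rx": 0,"ry": 0,"rz": 0,"claw": 1},
    {"tx": 0,"ty": 0,"tz": -1,"rx": 0,"ry": 0,"rz": 0,"claw": 1},
    {"tx": 0,"ty": 0,"tz": -0.8,"rx": 0,"ry": 0,"rz": 0,"claw": 1},
  ],
)

```text
t: 2.7
tcp_pos: [0.5646, -0.3675, 0.0284]
tcp_rot: [0.005, 0.741, 0.672, 0.001]
contact_force: [-0.1, 0.1, 1.1]
gripper_width: 0.0852
```

```bash
python3 see.py
```

```text
2.7 pos [ 0.5646 -0.3675  0.0284] lifter yaw 84.44 z [ 0.008 -0.006 -1.   ] q [ 0.72  0.66 -0.28  1.66  0.23  0.84  0.25] F [-0.1  0.1  1.1] T [-0.01 -0.   -0.02] w 0.0852
```

Request:
play_rows(
  increments=[
    {"tx": -0.04,"ty": 0.18,"tz": -0.6,"rx": 0.004,"ry": 0.005,"rz": 0,"claw": 1},
    {"tx": 0,"ty": 0,"tz": 0,"rx": 0,"ry": 0,"rz": 0,"claw": 0},
    {"tx": 0,"ty": 0,"tz": 0,"rx": 0,"ry": 0,"rz": 0,"claw": 0},
    {"tx": 0,"ty": 0,"tz": 0,"rx": 0,"ry": 0,"rz": 0,"claw": 0},
    {"tx": 0,"ty": 0,"tz": 0,"rx": 0,"ry": 0,"rz": 0,"claw": 0},
  ],
)

```text
t: 3.32
tcp_pos: [0.5624, -0.3641, 0.0126]
tcp_rot: [0.001, 0.741, 0.671, -0.0]
contact_force: [-4.2, 1.3, 0.2]
gripper_width: 0.0122
```

```bash
python3 see.py
```

```text
3.325 pos [ 0.5624 -0.3641  0.0126] lifter yaw 84.31 z [ 0.001 -0.002 -1.   ] q [ 0.72  0.68 -0.27  1.66  0.23  0.83  0.24] F [-4.2  1.3  0.2] T [0.16 0.22 0.03] w 0.0122
```

Request:
play_rows(
  increments=[
    {"tx": 0.05,"ty": 0.6,"tz": 0.02,"rx": 0,"ry": 0,"rz": 0,"claw": 0},
    {"tx": 0.09,"ty": 1,"tz": 0.02,"rx": 0,"ry": 0,"rz": 0,"claw": 0},
    {"tx": 0.09,"ty": 1,"tz": 0,"rx": 0,"ry": 0,"rz": 0,"claw": 0},
  ],
)

```text
t: 3.7
tcp_pos: [0.5679, -0.2854, 0.0138]
tcp_rot: [0.001, 0.743, 0.669, -0.001]
contact_force: [0.4, -0.0, -2.4]
gripper_width: 0.01
```

```bash
python3 see.py wrist:w2
```

```text
3.7 pos [ 0.5679 -0.2854  0.0138] lifter yaw 83.97 z [ 0.    -0.003 -1.   ] q [ 0.62  0.63 -0.28  1.75  0.24  0.79  0.12] F [ 0.4 -0.  -2.4] T [ 0.1  -0.03  0.  ] w 0.01
```

View pics/w2.png

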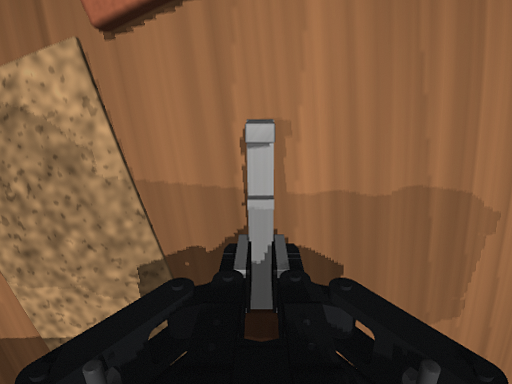

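Request:
play_rows(
  increments=[
    {"tx": 0.08,"ty": 1,"tz": 0,"rx": 0,"ry": 0,"rz": 0,"claw": 0},
    {"tx": 0.05,"ty": 0.8,"tz": 0.2,"rx": 0,"ry": 0,"rz": 0,"claw": 0},
    {"tx": 0,"ty": 0,"tz": 0.6,"rx": 0,"ry": 0,"rz": 0,"claw": 0},
    {"tx": -0.3,"ty": 0,"tz": 0.3,"rx": 0,"ry": 0,"rz": 0.04,"claw": 0},
  ],
)

```text
t: 4.25
tcp_pos: [0.5632, -0.2148, 0.0471]
tcp_rot: [-0.004, 0.716, 0.698, 0.001]
contact_force: [0.6, -0.4, -1.6]
gripper_width: 0.01
```

Request:
play_rows(
  increments=[
    {"tx": -0.8,"ty": 0,"tz": 0,"rx": 0,"ry": 0,"rz": 0.04,"claw": 0},
    {"tx": -0.8,"ty": 0,"tz": 0,"rx": 0,"ry": 0,"rz": 0.04,"claw": 0},
    {"tx": -0.8,"ty": -0.2,"tz": 0,"rx": 0,"ry": 0,"rz": 0.04,"claw": 0},
  ],
)

```text
t: 4.62
tcp_pos: [0.4929, -0.2237, 0.052]
tcp_rot: [0.0, 0.645, 0.765, 0.002]
contact_force: [0.1, -0.4, -2.0]
gripper_width: 0.0101
```

```bash
python3 see.py side:s2
```

```text
4.625 pos [ 0.4929 -0.2237  0.052 ] lifter yaw 99.73 z [ 0.003  0.002 -1.   ] q [ 0.68  0.45 -0.38  1.97  0.23  0.76  0.33] F [ 0.1 -0.4 -2. ] T [ 0.04  0.01 -0.02] w 0.0101
```

View pics/s2.png

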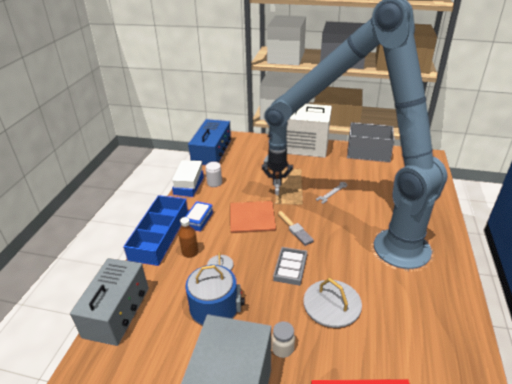

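Request:
play_rows(
  increments=[
    {"tx": -0.5,"ty": -0.6,"tz": 0,"rx": 0,"ry": 0,"rz": -0.013,"claw": 0},
    {"tx": -0.5,"ty": -0.6,"tz": -0.3,"rx": 0,"ry": 0,"rz": 0,"claw": 0},
    {"tx": -0.4,"ty": -0.5,"tz": -0.3,"rx": 0,"ry": 0,"rz": 0,"claw": 0},
    {"tx": 0,"ty": 0,"tz": -0.2,"rx": 0,"ry": 0,"rz": 0,"claw": 0},
  ],
)

```text
t: 5.18
tcp_pos: [0.4452, -0.2838, 0.0305]
tcp_rot: [0.002, 0.656, 0.754, -0.002]
contact_force: [-0.4, 0.1, -1.9]
gripper_width: 0.0101
```

```bash
python3 see.py wrist:w3
```

```text
5.175 pos [ 0.4452 -0.2838  0.0305] lifter yaw 97.95 z [ 0.001 -0.005 -1.   ] q [ 0.79  0.46 -0.35  2.01  0.24  0.71  0.43] F [-0.4  0.1 -1.9] T [ 0.11  0.   -0.01] w 0.0101
```

View pics/w3.png

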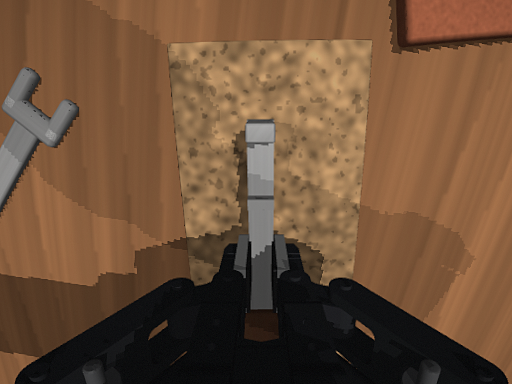

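Request:
play_rows(
  increments=[
    {"tx": 0.18,"ty": 0.22,"tz": -0.2,"rx": 0.003,"ry": 0,"rz": 0.006,"claw": 0},
    {"tx": 0,"ty": 0,"tz": -0.15,"rx": 0,"ry": 0,"rz": 0,"claw": 0},
    {"tx": 0,"ty": 0,"tz": 0,"rx": 0,"ry": 0,"rz": 0,"claw": 0},
  ],
)

```text
t: 5.6
tcp_pos: [0.4545, -0.272, 0.0189]
tcp_rot: [-0.0, 0.65, 0.76, 0.002]
contact_force: [0.1, -0.2, -2.4]
gripper_width: 0.01
```

```bash
python3 see.py
```

```text
5.6 pos [ 0.4545 -0.272   0.0189] lifter yaw 98.93 z [ 0.003  0.003 -1.   ] q [ 0.77  0.48 -0.35  2.01  0.25  0.69  0.42] F [ 0.1 -0.2 -2.4] T [ 0.09  0.02 -0.01] w 0.01
```

Request:
play_rows(
  increments=[
    {"tx": -0.1,"ty": -0.14,"tz": -0.04,"rx": 0,"ry": 0,"rz": -0.004,"claw": 0},
    {"tx": 0,"ty": 0,"tz": -0.03,"rx": 0,"ry": 0,"rz": 0,"claw": 0},
    {"tx": 0,"ty": 0,"tz": 0,"rx": 0,"ry": 0,"rz": 0,"claw": 0},
  ],
)

```text
t: 5.98
tcp_pos: [0.4522, -0.2763, 0.0171]
tcp_rot: [0.0, 0.652, 0.758, 0.002]
contact_force: [0.3, -0.2, -1.3]
gripper_width: 0.0101
```

```bash
python3 see.py
```

```text
5.975 pos [ 0.4522 -0.2763  0.0171] lifter yaw 98.61 z [ 0.004  0.003 -1.   ] q [ 0.77  0.48 -0.35  2.01  0.25  0.68  0.42] F [ 0.3 -0.2 -1.3] T [ 0.03 -0.03  0.08] w 0.0101
```

Request:
play_rows(
  increments=[
    {"tx": 0,"ty": 0,"tz": -0.03,"rx": 0,"ry": 0,"rz": 0,"claw": 0},
    {"tx": 0,"ty": 0,"tz": 0,"rx": 0,"ry": 0,"rz": 0,"claw": 1},
    {"tx": 0,"ty": 0,"tz": 0,"rx": 0,"ry": 0,"rz": 0,"claw": 1},
    {"tx": 0,"ty": 0,"tz": 0,"rx": 0,"ry": 0,"rz": 0,"claw": 1},
  ],
)

```text
t: 6.48
tcp_pos: [0.4533, -0.277, 0.0173]
tcp_rot: [0.002, 0.652, 0.758, 0.003]
contact_force: [-0.5, -0.0, -0.6]
gripper_width: 0.0643
```

Request:
play_rows(
  increments=[
    {"tx": 0,"ty": 0,"tz": 0.5,"rx": 0,"ry": 0,"rz": 0,"claw": 1},
    {"tx": 0,"ty": 0,"tz": 1,"rx": 0,"ry": 0,"rz": 0,"claw": 1},
    {"tx": 0,"ty": 0,"tz": 1,"rx": 0,"ry": 0,"rz": 0,"claw": 1},
    {"tx": 0.04,"ty": -0.8,"tz": 0.5,"rx": 0,"ry": 0,"rz": 0,"claw": 1},
    {"tx": 0.04,"ty": -0.8,"tz": 0,"rx": 0,"ry": 0,"rz": 0,"claw": 1},
  ],
)

```text
t: 7.1
tcp_pos: [0.4571, -0.3239, 0.1141]
tcp_rot: [0.003, 0.65, 0.76, 0.003]
contact_force: [0.7, -0.2, 1.3]
gripper_width: 0.0854
```

```bash
python3 see.py wrist:w4 side:s4
```

```text
7.1 pos [ 0.4571 -0.3239  0.1141] lifter yaw 98.91 z [ 0.009  0.001 -1.   ] q [ 0.86  0.38 -0.37  1.9   0.17  0.89  0.56] F [ 0.7 -0.2  1.3] T [ 0.01  0.01 -0.03] w 0.0854
```

View pics/w4.png

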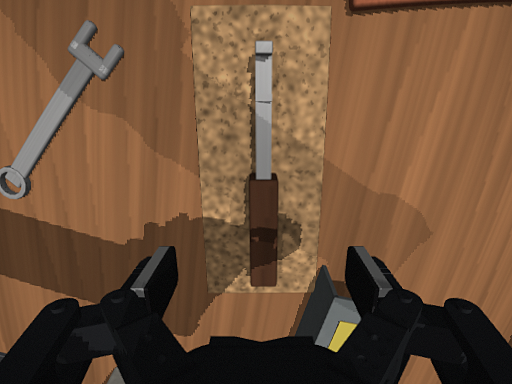

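View pics/s4.png

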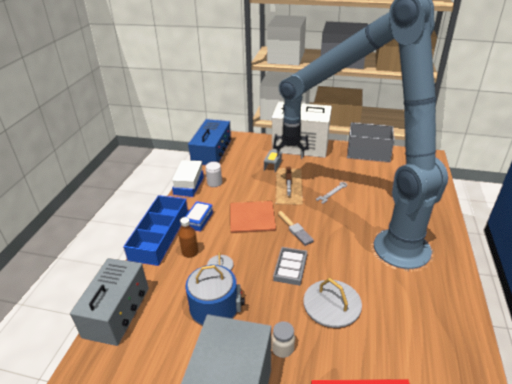

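```bash
python3 -c "
from h import *
im,c=load('w4')
P={k:onz(c,*p,z) for k,p,z in [('tip',(263.5,41),.042),('stop',(263.5,101),.034),('hf',(263.5,176),.032),('hb',(263,286),.032)]}
print(P)
d=P['tip']-P['hb']; print(np.degrees(np.arctan2(d[1],d[0])),np.hypot(*d[:2]))"
```

```text
{'tip': array([ 0.44183176, -0.20788048,  0.042     ]), 'stop': array([ 0.44817153, -0.24676254,  0.034     ]), 'hf': array([ 0.45725709, -0.30335701,  0.032     ]), 'hb': array([ 0.47308938, -0.40497361,  0.032     ])}
99.01166541229237 0.19955636252577238
```

Request:
play_rows(
  increments=[
    {"tx": 0.14,"ty": -0.2,"tz": -0.8,"rx": 0,"ry": 0.005,"rz": 0,"claw": 1},
    {"tx": 0,"ty": 0,"tz": -1,"rx": 0,"ry": 0,"rz": 0,"claw": 1},
    {"tx": 0,"ty": 0,"tz": -1,"rx": 0,"ry": 0,"rz": 0,"claw": 1},
    {"tx": 0,"ty": 0,"tz": 0,"rx": 0,"ry": 0,"rz": 0,"claw": 1},
  ],
)

```text
t: 7.7
tcp_pos: [0.457, -0.3293, 0.0228]
tcp_rot: [-0.005, 0.653, 0.758, 0.0]
contact_force: [0.6, 0.5, 0.9]
gripper_width: 0.0855
```

```bash
python3 see.py
```

```text
7.7 pos [ 0.457  -0.3293  0.0228] lifter yaw 98.5 z [-0.007  0.007 -1.   ] q [ 0.83  0.53 -0.33  1.92  0.24  0.74  0.51] F [0.6 0.5 0.9] T [-0.05  0.02  0.05] w 0.0855
```

Request:
play_rows(
  increments=[
    {"tx": 0.14,"ty": -0.06,"tz": -0.45,"rx": -0.0045,"ry": -0.0045,"rz": 0.004,"claw": 1},
    {"tx": 0,"ty": 0,"tz": 0,"rx": 0,"ry": 0,"rz": 0,"claw": 1},
  ],
)

```text
t: 7.95
tcp_pos: [0.462, -0.3307, 0.0092]
tcp_rot: [0.0, 0.65, 0.76, 0.0]
contact_force: [0.4, -0.1, 0.4]
gripper_width: 0.0854
```

```bash
python3 see.py
```

```text
7.95 pos [ 0.462  -0.3307  0.0092] lifter yaw 98.91 z [ 0.001 -0.    -1.   ] q [ 0.82  0.55 -0.32  1.92  0.26  0.71  0.5 ] F [ 0.4 -0.1  0.4] T [0.01 0.08 0.01] w 0.0854
```

Well aligned. Down 2 mm and close.

Request:
play_rows(
  increments=[
    {"tx": 0,"ty": 0,"tz": -0.08,"rx": 0,"ry": 0,"rz": 0,"claw": 0},
    {"tx": 0,"ty": 0,"tz": 0,"rx": 0,"ry": 0,"rz": 0,"claw": 0},
    {"tx": 0,"ty": 0,"tz": 0,"rx": 0,"ry": 0,"rz": 0,"claw": 0},
    {"tx": 0,"ty": 0,"tz": 0,"rx": 0,"ry": 0,"rz": 0,"claw": 0},
  ],
)

```text
t: 8.45
tcp_pos: [0.4642, -0.3321, 0.0095]
tcp_rot: [0.003, 0.65, 0.76, 0.0]
contact_force: [0.4, 0.1, -1.9]
gripper_width: 0.023
```

```bash
python3 see.py
```

```text
8.45 pos [ 0.4642 -0.3321  0.0095] lifter yaw 98.91 z [ 0.005 -0.003 -1.   ] q [ 0.82  0.55 -0.32  1.92  0.26  0.71  0.5 ] F [ 0.4  0.1 -1.9] T [-0.04  0.03 -0.  ] w 0.023
```

```bash
python3 -c "
from h import *
im,c=load('top0');ims,cs=load('side0')
print('bottle cap top', onz(c,201,107,.15),onz(cs,185,221,.15), 'base',onz(cs,188,252,0))
print('small lid',onz(c,190,160,.01)); print('jar/can',onz(c,95,239,.085), 'bluebox corner', onz(c,245,118,.045))
big=cv2.resize(im[90:140,180:290],None,fx=6,fy=6,interpolation=cv2.INTER_CUBIC); cv2.imwrite('pics/bz.png',big[:,:,::-1])
"
```

```text
bottle cap top [0.74310574 0.15851015 0.15      ] [0.73194542 0.17174786 0.15      ] base [0.74237567 0.16693229 0.        ]
small lid [0.61248609 0.20474667 0.01      ]
jar/can [0.35675118 0.47171387 0.085     ] bluebox corner [0.74142662 0.03052764 0.045     ]
```

View pics/bz.png

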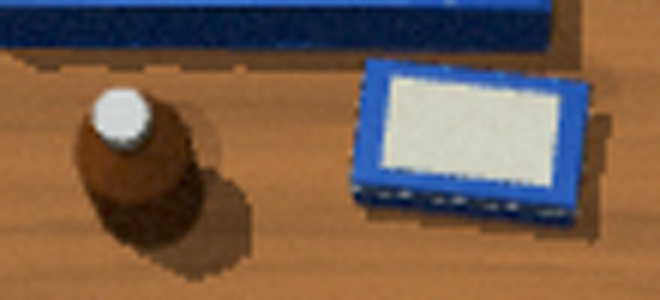

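Request:
play_rows(
  increments=[
    {"tx": 0,"ty": 0,"tz": 0.5,"rx": 0,"ry": 0,"rz": 0,"claw": 0},
    {"tx": 0,"ty": 0,"tz": 1,"rx": 0,"ry": 0,"rz": 0,"claw": 0},
    {"tx": 0,"ty": 0,"tz": 1,"rx": 0,"ry": 0,"rz": 0,"claw": 0},
    {"tx": 0.2,"ty": 0.6,"tz": 1,"rx": 0,"ry": 0,"rz": 0,"claw": 0},
    {"tx": 0.2,"ty": 1,"tz": 1,"rx": 0,"ry": 0,"rz": 0,"claw": 0},
  ],
)

```text
t: 9.07
tcp_pos: [0.4712, -0.2847, 0.1474]
tcp_rot: [-0.0, 0.653, 0.758, -0.001]
contact_force: [-0.2, 0.1, -2.3]
gripper_width: 0.0228
```

```bash
python3 see.py wrist:w5
```

```text
9.075 pos [ 0.4712 -0.2847  0.1474] lifter yaw 98.54 z [-0.001 -0.001 -1.   ] q [ 0.81  0.32 -0.4   1.9   0.15  0.95  0.49] F [-0.2  0.1 -2.3] T [-0.02 -0.07 -0.02] w 0.0228
```

View pics/w5.png

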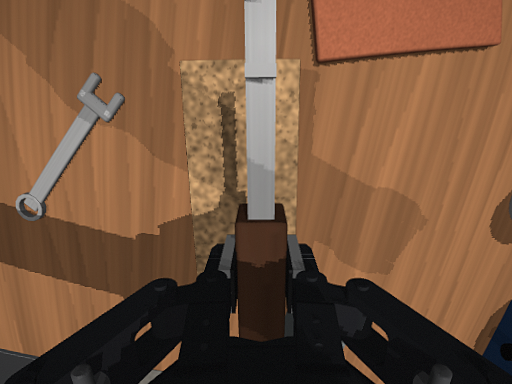

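```bash
python3 -c "
from h import *
im,c=load('w5')
tcp=np.array([.4712,-.2847,.1474]);a=np.radians(98.54);u=np.array([np.cos(a),np.sin(a),0]);n=np.array([-u[1],u[0],0])
for off in (.003,.005,.007,.009,.012):
    z=.1474-off
    L=[onz(c,*p,z+h)-tcp for p,h in [((262,205),.028),((261.5,77),.030),((239,205),.028),((286,205),.028)]]
    print(off,[ (round(l@u*1000,1),round(l@n*1000,1)) for l in L])
"
```

```text
0.003 [(np.float64(34.9), np.float64(-1.1)), (np.float64(86.7), np.float64(-0.8)), (np.float64(34.9), np.float64(8.9)), (np.float64(34.9), np.float64(-11.4))]
0.005 [(np.float64(34.2), np.float64(-1.1)), (np.float64(86.9), np.float64(-0.8)), (np.float64(34.2), np.float64(9.0)), (np.float64(34.2), np.float64(-11.6))]
0.007 [(np.float64(33.5), np.float64(-1.1)), (np.float64(87.0), np.float64(-0.8)), (np.float64(33.5), np.float64(9.2)), (np.float64(33.5), np.float64(-11.8))]
0.009 [(np.float64(32.7), np.float64(-1.1)), (np.float64(87.2), np.float64(-0.8)), (np.float64(32.7), np.float64(9.3)), (np.float64(32.8), np.float64(-12.0))]
0.012 [(np.float64(31.6), np.float64(-1.1)), (np.float64(87.4), np.float64(-0.8)), (np.float64(31.6), np.float64(9.6)), (np.float64(31.7), np.float64(-12.2))]
```

Request:
play_rows(
  increments=[
    {"tx": 0.3,"ty": 0.9,"tz": 0.5,"rx": 0,"ry": 0,"rz": 0.01,"claw": 0},
    {"tx": 0.36,"ty": 1,"tz": 0.4,"rx": 0,"ry": 0,"rz": 0.01,"claw": 0},
    {"tx": 0.36,"ty": 1,"tz": 0.4,"rx": 0,"ry": 0,"rz": 0.01,"claw": 0},
    {"tx": 0.36,"ty": 1,"tz": 0,"rx": 0,"ry": 0,"rz": 0.01,"claw": 0},
    {"tx": 0.36,"ty": 1,"tz": 0,"rx": 0,"ry": 0,"rz": 0.01,"claw": 0},
  ],
)

```text
t: 9.75
tcp_pos: [0.5287, -0.1238, 0.1964]
tcp_rot: [0.003, 0.618, 0.786, 0.002]
contact_force: [0.1, 0.3, -1.8]
gripper_width: 0.0228
```

Request:
play_rows(
  increments=[
    {"tx": 0.4,"ty": 1,"tz": 0,"rx": 0,"ry": 0,"rz": 0.01,"claw": 0},
    {"tx": 0.4,"ty": 1,"tz": 0,"rx": 0,"ry": 0,"rz": 0.01,"claw": 0},
    {"tx": 0.4,"ty": 0.9,"tz": 0,"rx": 0,"ry": 0,"rz": 0.01,"claw": 0},
    {"tx": 0.3,"ty": 0.6,"tz": 0,"rx": 0,"ry": 0,"rz": 0.01,"claw": 0},
    {"tx": 0.2,"ty": 0.3,"tz": 0,"rx": 0,"ry": 0,"rz": 0.01,"claw": 0},
  ],
)

```text
t: 10.38
tcp_pos: [0.5792, 0.0042, 0.1982]
tcp_rot: [0.001, 0.581, 0.814, 0.002]
contact_force: [-1.1, 0.6, -1.7]
gripper_width: 0.0227
```

```bash
python3 see.py side:s6 wrist:w6 top:t6
```

```text
10.375 pos [0.5792 0.0042 0.1982] lifter yaw 109.0 z [ 0.005  0.002 -1.   ] q [ 0.42  0.34 -0.59  1.78  0.21  1.08  0.09] F [-1.1  0.6 -1.7] T [-0.06  0.02  0.  ] w 0.0227
```

View pics/s6.png

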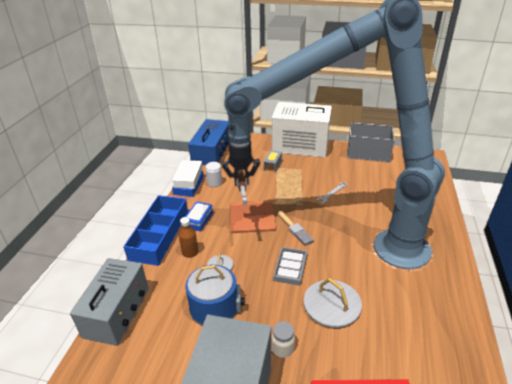

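View pics/w6.png

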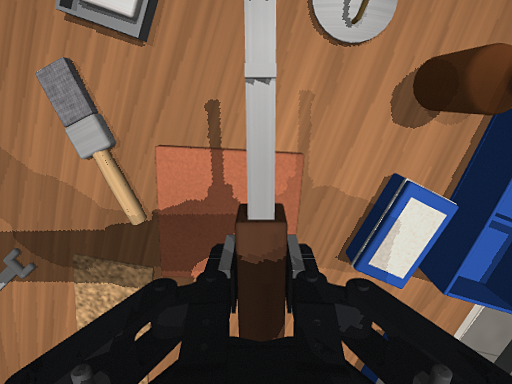

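View pics/t6.png

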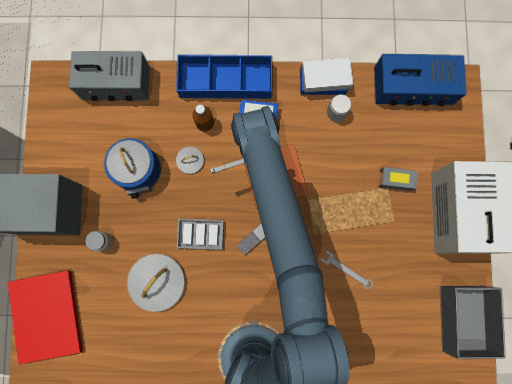

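```bash
python3 -c "
from h import *
im,c=load('t6');b=cv2.resize(im[140:190,195:265],None,fx=8,fy=8,interpolation=cv2.INTER_CUBIC);cv2.imwrite('pics/t6z.png',b[:,:,::-1])
im,c=load('s6');b=cv2.resize(im[140:220,210:290],None,fx=8,fy=7,interpolation=cv2.INTER_CUBIC);cv2.imwrite('pics/s6z.png',b[:,:,::-1])
"
```

```text
(no output)
```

View pics/t6z.png

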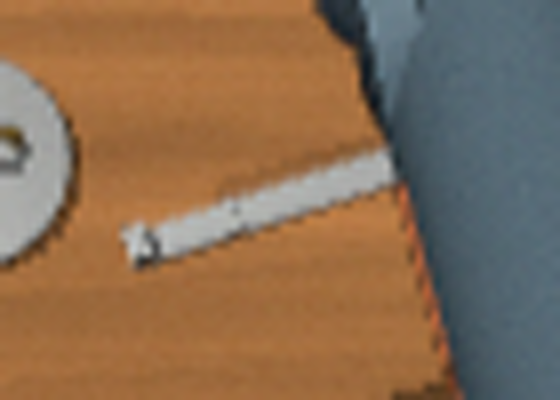

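View pics/s6z.png

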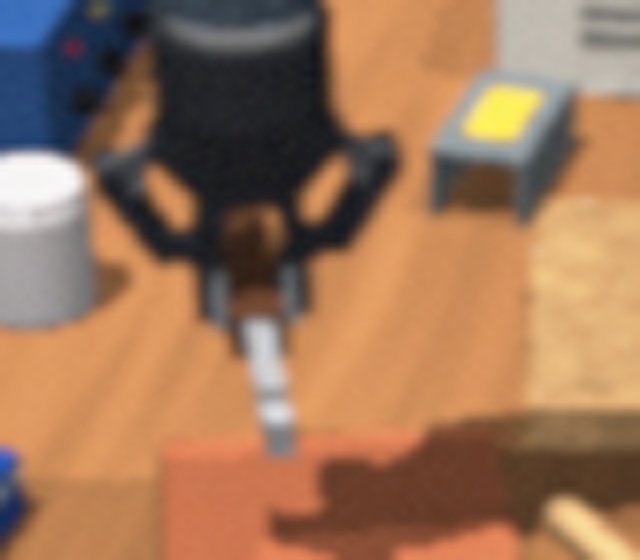

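```bash
python3 -c "
from h import *
a,c=load('t6');b,cs=load('s6')
tcp=np.array([.5792,.0042,.1982]);y=np.radians(109.);u=np.array([np.cos(y),np.sin(y),0]);n=np.array([-u[1],u[0],0])
for pt,ps in [((211.0,170.3),(244.9,199.8)),((224.2,165.9),(244,195.3))]:
    X,e=tri(c,pt,cs,ps); l=X-tcp; print(X,e,l@u,l@n,l[2])
for off in (.0055,.01,.015,.02):
  for h,p in ((.038,(211.0,170.3)),(.03,(224.2,165.9))):
    l=onz(c,*p,.1982-off+h)-tcp;print(off,l@u,l@n)
"
```

```text
[0.53878586 0.11877258 0.22687792] 0.0026764642973479197 0.12148805555811694 0.00091113309000664 0.028677922666756783
[0.55192963 0.08335981 0.21736274] 0.004937754079325042 0.08372543108824364 1.2726605827748378e-05 0.01916273633268345
0.0055 0.12113710436816047 0.0003402615788537771
0.0055 0.08325431581003612 -0.0013833737424467634
0.01 0.12123079364298543 -0.0005596929057518714
0.01 0.0832204177630784 -0.0022837430731548845
0.015 0.12133489283723543 -0.0015596423330914311
0.015 0.08318275326645878 -0.0032841534406081252
0.02 0.12143899203148542 -0.0025595917604310995
0.02 0.08314508876983914 -0.004284563808061478
```

```bash
python3 see.py top:t7 side:s7 wrist:w7; python3 see.py; python3 -c "
from h import *
im,c=load('t7');b=cv2.resize(im[140:190,195:265],None,fx=8,fy=8,interpolation=cv2.INTER_CUBIC);cv2.imwrite('pics/t7z.png',b[:,:,::-1])
im,c=load('s7');b=cv2.resize(im[160:220,220:280],None,fx=9,fy=9,interpolation=cv2.INTER_CUBIC);cv2.imwrite('pics/s7z.png',b[:,:,::-1])
"
```

```text
10.525 pos [0.5792 0.0022 0.198 ] lifter yaw 108.84 z [ 0.005  0.002 -1.   ] q [ 0.42  0.34 -0.59  1.78  0.21  1.08  0.09] F [-0.6 -0.  -2.5] T [-0.06 -0.   -0.05] w 0.0226
10.675 pos [5.788e-01 1.000e-04 1.977e-01] lifter yaw 108.65 z [ 0.004  0.001 -1.   ] q [ 0.42  0.34 -0.58  1.79  0.21  1.08  0.09] F [ 0.4 -0.4 -2.3] T [-0.06  0.01  0.  ] w 0.0227
```

View pics/t7z.png

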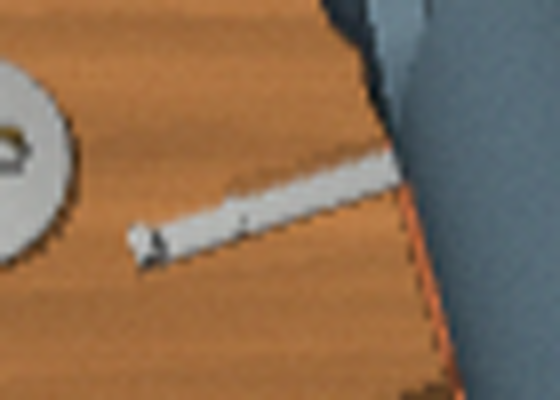

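View pics/s7z.png

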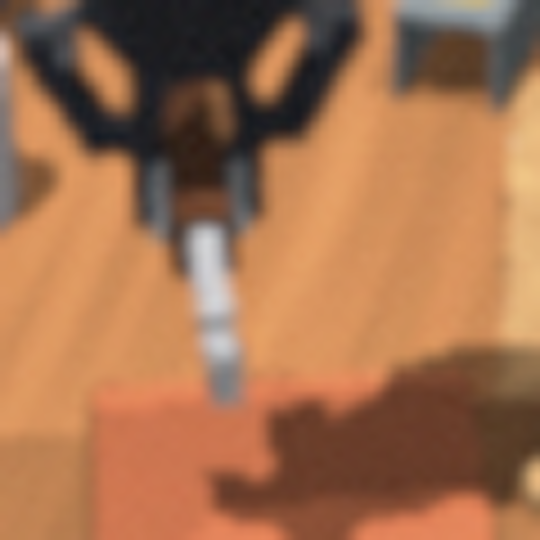

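View pics/w7.png

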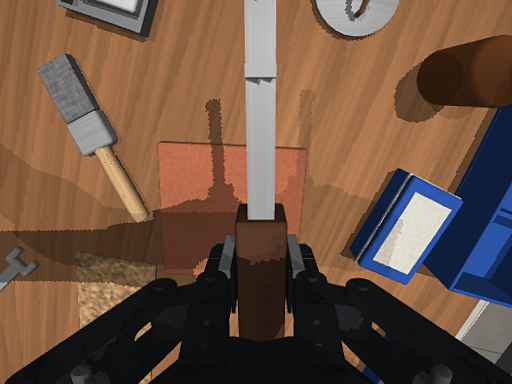

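```bash
python3 -c "
from h import *
from scipy.spatial.transform import Rotation as Ro
im,c=load('w7'); R=c['R'];t=c['t']
tcp=np.array([.579,.001,.1978]);y=np.radians(108.75);u=np.array([np.cos(y),np.sin(y),0]);n=np.array([-u[1],u[0],0])
C=-R.T@t; print('cam rel tcp',(C-tcp)@u,(C-tcp)@n,C[2]-tcp[2], R[2])
for off in (.002,.0055,.01,.015):
    z=tcp[2]-off
    f=lambda p,h:onz(c,*p,z+h)-tcp
    print(off,'face',f((261,219),.024)@u,'stop',f((261,77),.030)@u, 'barw',(f((247.5,205),.024)-f((274.5,205),.024))@n,'barw far',(f((246,85),.024)-f((275,85),.024))@n, 'lat',f((261,205),.024)@n,f((260.5,85),.024)@n)
b=cv2.resize(im[40:260,210:310],None,fx=6,fy=2.7,interpolation=cv2.INTER_NEAREST);cv2.imwrite('pics/w7z.png',b[:,:,::-1])
"
```

```text
cam rel tcp 0.07782475565201187 0.00015634766062567055 0.14389070259573536 [ 0.101192  -0.2875879 -0.9523935]
0.002 face 0.026489156873635757 stop 0.08597233523451267 barw 0.01193685310557908 barw far 0.01141737735890106 lat -0.00025802519190576726 -8.419582879562146e-05
0.0055 face 0.025015093701482017 stop 0.08621839922325412 barw 0.012279610879386543 barw far 0.011745218776705374 lat -0.000269923597222834 -9.11028544755716e-05
0.01 face 0.023119869622998657 stop 0.08653476720877878 barw 0.012720299445710218 barw far 0.012166729171025263 lat -0.0002852215469160962 -9.99833160640496e-05
0.015 face 0.02101406509135048 stop 0.08688628719269513 barw 0.013209953408292101 barw far 0.012635074053602941 lat -0.00030221926879762094 -0.00010985049560679551
```

View pics/w7z.png

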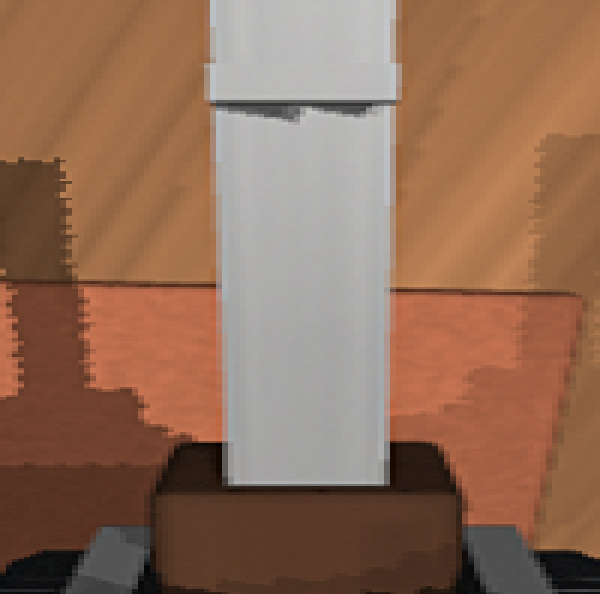

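```bash
python3 -c "
from h import *
im,c=load('w7')
tcp=np.array([.579,.001,.1978]);y=np.radians(108.75);u=np.array([np.cos(y),np.sin(y),0]);n=np.array([-u[1],u[0],0])
for off in (-.002,.002,.004,.0055,.007,.01,.015):
    z=tcp[2]-off
    f=lambda p,h:(onz(c,*p,z+h)-tcp)
    print(off,'topedge',f((261,221.3),.028)@u,'bar/face',f((261,219.8),.024)@u,'botedge',f((261,204.),.0)@u,'stop',f((261,77.5),.030)@u,'w', (f((235.5,222),.028)-f((287,222),.028))@n)
"
```

```text
-0.002 topedge 0.028811092204267193 bar/face 0.027797384254045637 botedge 0.026405282159730925 stop 0.08552005672835011 w 0.02170354209558777
0.002 topedge 0.027089664121705503 bar/face 0.026099968926239264 botedge 0.02495573056680431 stop 0.08579515737202528 w 0.02246580070321532
0.004 topedge 0.02622895008042469 bar/face 0.02525126126233608 botedge 0.024230954770341 stop 0.08593270769386284 w 0.022846930007029042
0.0055 topedge 0.025583414549464036 bar/face 0.02461473051440867 botedge 0.023687372922993534 stop 0.08603587043524104 w 0.02313277698488936
0.007 topedge 0.024937879018503417 bar/face 0.023978199766481266 botedge 0.023143791075646035 stop 0.08613903317661924 w 0.023418623962749675
0.01 topedge 0.02364680795658215 bar/face 0.02270513827062649 botedge 0.02205662738095107 stop 0.08634535865937559 w 0.023990317918470516
0.015 topedge 0.02149502285338007 bar/face 0.0205833691108685 botedge 0.020244687889792844 stop 0.08668923446396955 w 0.02494314117800487
```

Request:
play_rows(
  increments=[
    {"tx": 0.25,"ty": 0.8,"tz": 0,"rx": 0,"ry": 0,"rz": 0.013,"claw": 0},
    {"tx": 0.3,"ty": 1,"tz": 0,"rx": 0,"ry": 0,"rz": 0.013,"claw": 0},
    {"tx": 0.3,"ty": 1,"tz": 0,"rx": 0,"ry": 0,"rz": 0.013,"claw": 0},
    {"tx": 0.3,"ty": 1,"tz": 0,"rx": 0,"ry": 0,"rz": 0.013,"claw": 0},
    {"tx": 0.3,"ty": 1,"tz": 0,"rx": 0,"ry": 0,"rz": 0,"claw": 0},
  ],
)

```text
t: 11.3
tcp_pos: [0.6239, 0.1466, 0.1975]
tcp_rot: [0.002, 0.552, 0.834, 0.002]
contact_force: [0.5, -0.0, -3.0]
gripper_width: 0.0229
```

Request:
play_rows(
  increments=[
    {"tx": 0.3,"ty": 1,"tz": 0,"rx": 0,"ry": 0,"rz": 0,"claw": 0},
    {"tx": 0.2,"ty": 0.7,"tz": 0,"rx": 0,"ry": 0,"rz": 0,"claw": 0},
    {"tx": 0.1,"ty": 0.4,"tz": 0,"rx": 0,"ry": 0,"rz": 0,"claw": 0},
  ],
)

```text
t: 11.68
tcp_pos: [0.6416, 0.2193, 0.1975]
tcp_rot: [0.0, 0.549, 0.836, 0.004]
contact_force: [-0.0, 0.2, -1.8]
gripper_width: 0.0232
```

```bash
python3 see.py
```

```text
11.675 pos [0.6416 0.2193 0.1975] lifter yaw 113.34 z [ 0.004  0.006 -1.   ] q [ 0.06  0.54 -0.62  1.53  0.33  1.17 -0.21] F [-0.   0.2 -1.8] T [-0.06  0.02 -0.04] w 0.0232
```

Request:
play_rows(
  increments=[
    {"tx": 0.3,"ty": 0.05,"tz": -0.5,"rx": -0.004,"ry": 0.002,"rz": 0,"claw": 0},
    {"tx": 0,"ty": 0,"tz": -0.8,"rx": 0,"ry": 0,"rz": 0,"claw": 0},
    {"tx": 0,"ty": 0,"tz": -0.8,"rx": 0,"ry": 0,"rz": 0,"claw": 0},
    {"tx": 0,"ty": 0,"tz": -0.2,"rx": 0,"ry": 0,"rz": 0,"claw": 0},
    {"tx": 0,"ty": 0,"tz": 0,"rx": 0,"ry": 0,"rz": 0,"claw": 0},
  ],
)

```text
t: 12.3
tcp_pos: [0.6523, 0.2178, 0.1228]
tcp_rot: [0.001, 0.551, 0.835, -0.002]
contact_force: [-0.7, -0.1, -1.3]
gripper_width: 0.0228
```

```bash
python3 see.py side:s8 top:t8 wrist:w8; python3 see.py; python3 -c "
from h import *
im,c=load('t8');b=cv2.resize(im[120:210,90:210],None,fx=6,fy=6,interpolation=cv2.INTER_CUBIC);cv2.imwrite('pics/t8z.png',b[:,:,::-1])
im,c=load('s8');b=cv2.resize(im[200:330,170:270],None,fx=6,fy=4.5,interpolation=cv2.INTER_CUBIC);cv2.imwrite('pics/s8z.png',b[:,:,::-1])
"
```

```text
12.3 pos [0.6523 0.2178 0.1228] lifter yaw 113.18 z [-0.001 -0.005 -1.   ] q [ 0.03  0.63 -0.58  1.56  0.38  1.07 -0.24] F [-0.7 -0.1 -1.3] T [-0.   -0.04 -0.01] w 0.0228
12.45 pos [0.653  0.2186 0.1245] lifter yaw 113.2 z [ 0.001 -0.003 -1.   ] q [ 0.03  0.63 -0.58  1.55  0.38  1.07 -0.24] F [ 0.3  0.  -2.6] T [-0.02 -0.01  0.03] w 0.0224
```

View pics/t8z.png

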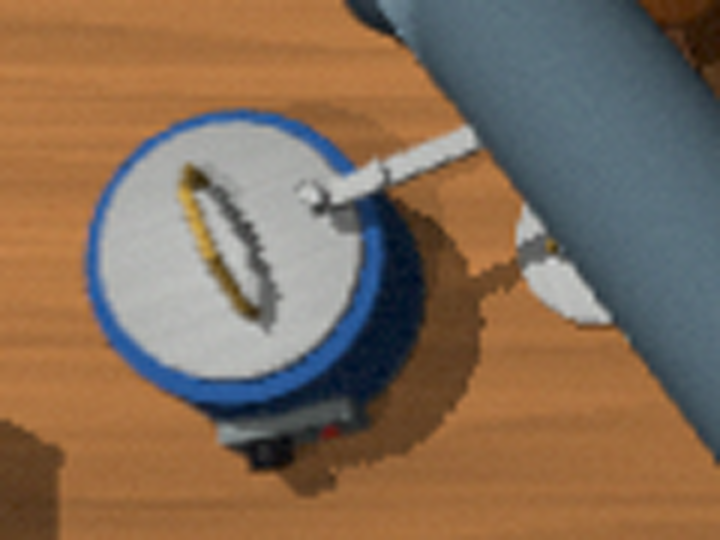

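View pics/s8z.png

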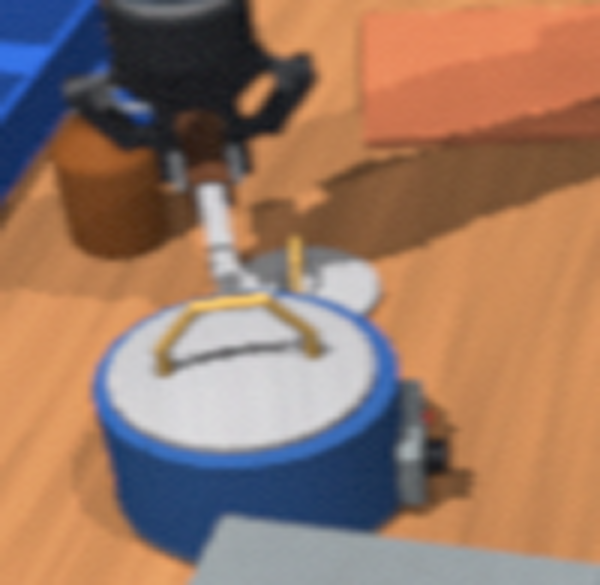

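View pics/w8.png

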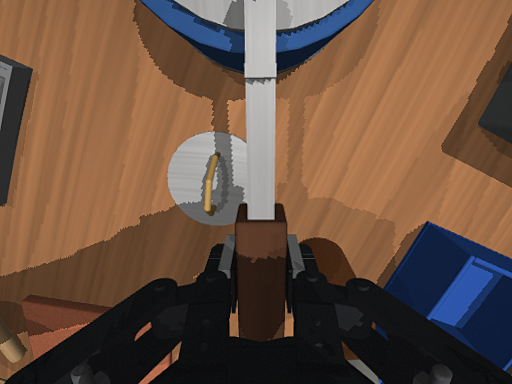

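```bash
python3 -c "
from h import *
a,c=load('t8');b,cs=load('s8')
tcp=np.array([.6528,.2184,.1240]);y=np.radians(113.2);u=np.array([np.cos(y),np.sin(y),0]);n=np.array([-u[1],u[0],0])
Z=lambda u,v,f,g,ox,oy:((u+.5)/f+ox-.5,(v+.5)/g+oy-.5)
X=onz(c,*Z(300,196,6,6,90,120),.155);l=X-tcp;print(l@u,l@n)
X=onz(c,*Z(382,176,6,6,90,120),.147);l=X-tcp;print('stop',l@u,l@n)
L=np.array([.5855,.3765,.176]);print('loop',(L-tcp)@u,(L-tcp)@n)
for z in (.150,.155,.160): print(z,proj(cs,tcp+u*.125+np.array([0,0,z-tcp[2]])))
for nm,P in (('stop',(.086,.147)),('loopc',None)):
    pass
"
```

```text
0.12390988202098677 -0.0009677077722660654
stop 0.08464305951054552 0.0029104380710349162
loop 0.17182758765172357 -0.0004244075744520773
0.15 (207.0224080293194, 261.19198742725143)
0.155 (206.86368721236153, 259.9996624278577)
0.16 (206.70421223043294, 258.8012242077285)
```

```bash
python3 -c "
from h import *
im,c=load('s8');b=cv2.resize(im[230:275,185:230],None,fx=13,fy=13,interpolation=cv2.INTER_CUBIC);cv2.imwrite('pics/s8y.png',b[:,:,::-1])
"
```

```text
(no output)
```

View pics/s8y.png

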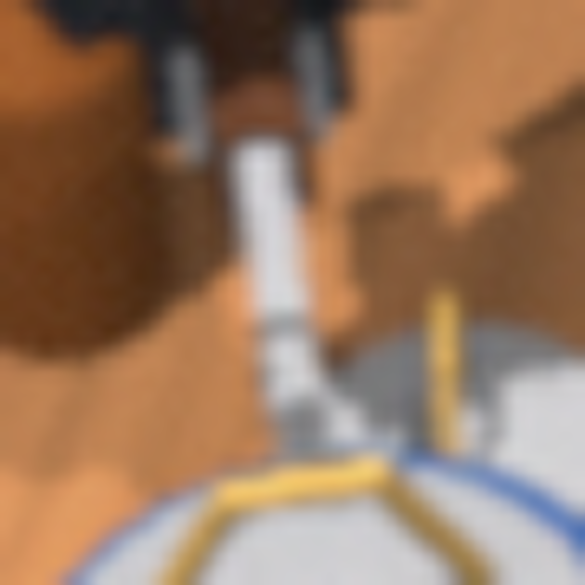

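Request:
play_rows(
  increments=[
    {"tx": -0.2,"ty": 0.46,"tz": 0,"rx": 0,"ry": 0,"rz": 0,"claw": 0},
    {"tx": -0.24,"ty": 0.55,"tz": 0,"rx": 0,"ry": 0,"rz": 0,"claw": 0},
    {"tx": -0.2,"ty": 0.46,"tz": 0,"rx": 0,"ry": 0,"rz": 0,"claw": 0},
  ],
)

```text
t: 12.82
tcp_pos: [0.6342, 0.2656, 0.1273]
tcp_rot: [0.003, 0.551, 0.834, 0.001]
contact_force: [-0.7, 0.7, -1.0]
gripper_width: 0.0232
```

```bash
cat > rel.py <<'E'
from h import *
o=readout.get_obs();l=np.array([.5855,.3765,.176])-o['tcp_pos'];y=np.radians(113.2);u=np.array([np.cos(y),np.sin(y),0]);n=np.array([-u[1],u[0],0]);print('along',l@u,'lat',l@n,'dz',l[2])
E
python3 see.py; python3 rel.py
```

```text
12.825 pos [0.6342 0.2656 0.1273] lifter yaw 113.09 z [ 0.006 -0.001 -1.   ] q [-0.03  0.63 -0.59  1.56  0.39  1.07 -0.32] F [-0.7  0.7 -1. ] T [0.03 0.02 0.04] w 0.0232
along 0.12114046635103083 lat 0.0010506594608322923 dz 0.048740078156354616
```

Request:
play_rows(
  increments=[
    {"tx": -0.2,"ty": 0.4,"tz": -0.1,"rx": 0,"ry": 0,"rz": 0,"claw": 0},
    {"tx": -0.05,"ty": 0.1,"tz": 0,"rx": 0,"ry": 0,"rz": 0,"claw": 0},
    {"tx": 0,"ty": 0,"tz": 0,"rx": 0,"ry": 0,"rz": 0,"claw": 0},
  ],
)

```text
t: 13.2
tcp_pos: [0.6238, 0.2862, 0.1246]
tcp_rot: [0.002, 0.549, 0.836, 0.002]
contact_force: [-0.7, -0.4, -0.8]
gripper_width: 0.023
```

```bash
python3 see.py side:s9 top:t9; python3 rel.py;python3 -c "
from h import *
im,c=load('t9');b=cv2.resize(im[120:210,90:210],None,fx=6,fy=6,interpolation=cv2.INTER_CUBIC);cv2.imwrite('pics/t9z.png',b[:,:,::-1])
im,c=load('s9');b=cv2.resize(im[230:300,180:240],None,fx=8,fy=8,interpolation=cv2.INTER_CUBIC);cv2.imwrite('pics/s9z.png',b[:,:,::-1])
"
```

```text
13.2 pos [0.6238 0.2862 0.1246] lifter yaw 113.47 z [ 0.005  0.    -1.   ] q [-0.06  0.63 -0.6   1.56  0.39  1.07 -0.35] F [-0.7 -0.4 -0.8] T [-0.03 -0.03  0.04] w 0.023
along 0.09896067066870189 lat -0.0003968262012423492 dz 0.05151658737759959
```

View pics/t9z.png

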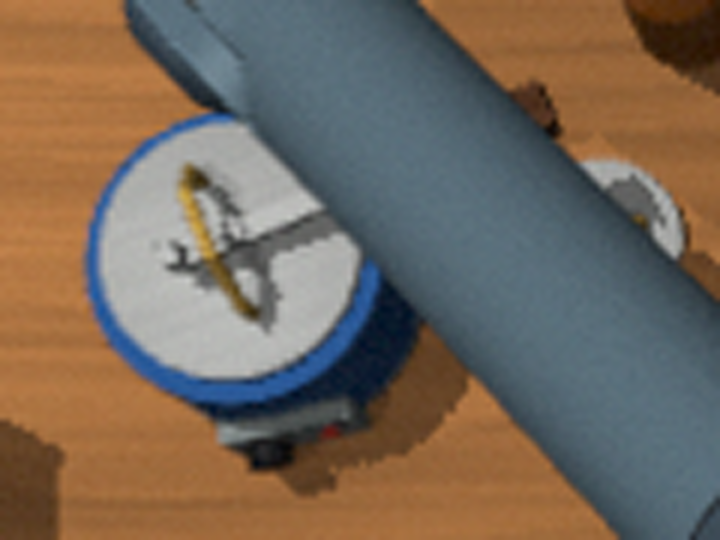

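View pics/s9z.png

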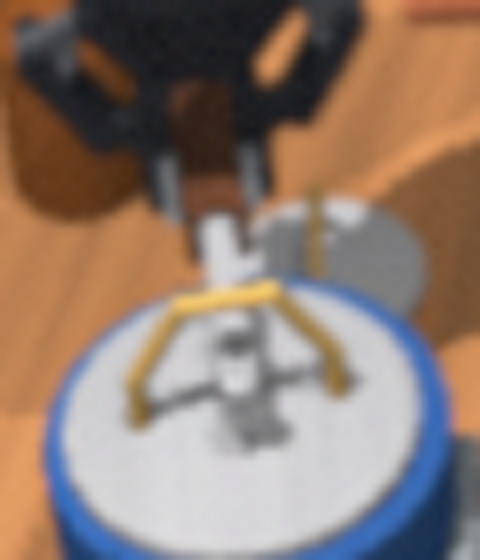

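Request:
play_rows(
  increments=[
    {"tx": 0.05,"ty": -0.12,"tz": 0.3,"rx": 0,"ry": 0,"rz": -0.002,"claw": 0},
    {"tx": 0,"ty": 0,"tz": 0.3,"rx": 0,"ry": 0,"rz": 0,"claw": 0},
    {"tx": 0,"ty": 0,"tz": 0.1,"rx": 0,"ry": 0,"rz": 0,"claw": 0},
  ],
)

```text
t: 13.68
tcp_pos: [0.6273, 0.2788, 0.1469]
tcp_rot: [0.003, 0.552, 0.834, 0.001]
contact_force: [-0.2, 0.2, -1.8]
gripper_width: 0.0228
```

```bash
python3 see.py; python3 rel.py
```

```text
13.675 pos [0.6273 0.2788 0.1469] lifter yaw 112.98 z [ 0.006 -0.001 -1.   ] q [-0.05  0.6  -0.6   1.55  0.37  1.1  -0.34] F [-0.2  0.2 -1.8] T [-0.05  0.01 -0.02] w 0.0228
along 0.1062752484159633 lat -3.281839036303371e-05 dz 0.02909666949649703
```

Request:
play_rows(
  increments=[
    {"tx": 0,"ty": 0.04,"tz": 0.15,"rx": 0,"ry": 0,"rz": 0,"claw": 0},
    {"tx": 0,"ty": 0,"tz": 0.15,"rx": 0,"ry": 0,"rz": 0,"claw": 0},
    {"tx": 0,"ty": 0,"tz": 0.1,"rx": 0,"ry": 0,"rz": 0,"claw": 0},
  ],
)

```text
t: 14.05
tcp_pos: [0.6267, 0.2784, 0.1584]
tcp_rot: [0.003, 0.552, 0.834, -0.001]
contact_force: [-0.6, -0.9, -5.0]
gripper_width: 0.0231
```

```bash
python3 see.py side:s10; python3 rel.py; python3 -c "
from h import *
im,c=load('s10');b=cv2.resize(im[220:310,170:250],None,fx=7,fy=6.5,interpolation=cv2.INTER_CUBIC);cv2.imwrite('pics/s10z.png',b[:,:,::-1])
"
```

```text
14.05 pos [0.6267 0.2784 0.1584] lifter yaw 112.97 z [ 0.004 -0.004 -1.   ] q [-0.05  0.59 -0.61  1.54  0.37  1.12 -0.33] F [-0.6 -0.9 -5. ] T [-0.37 -0.13  0.03] w 0.0231
along 0.1062743871337696 lat -0.0006126845148027118 dz 0.017276298738374857
```

View pics/s10z.png

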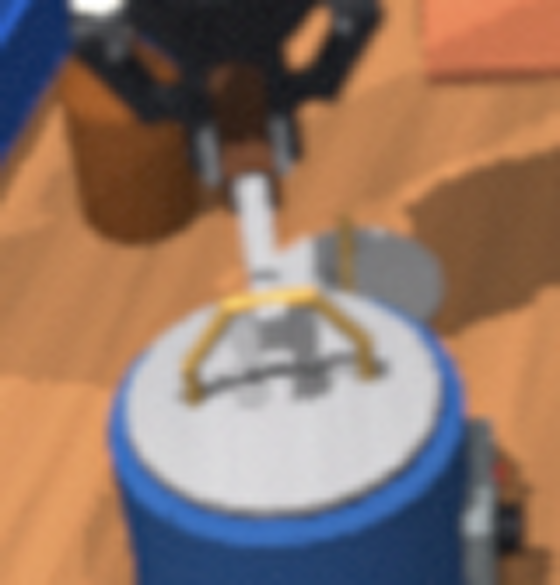

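Request:
play_rows(
  increments=[
    {"tx": 0,"ty": 0,"tz": 0.15,"rx": 0,"ry": 0,"rz": 0,"claw": 0},
    {"tx": 0,"ty": 0,"tz": 0.2,"rx": 0,"ry": 0,"rz": 0,"claw": 0},
    {"tx": 0,"ty": 0,"tz": 0.2,"rx": 0,"ry": 0,"rz": 0,"claw": 0},
    {"tx": 0,"ty": 0,"tz": 0.2,"rx": 0,"ry": 0,"rz": 0,"claw": 0},
  ],
)

```text
t: 14.6
tcp_pos: [0.6254, 0.2777, 0.1805]
tcp_rot: [0.002, 0.552, 0.834, -0.002]
contact_force: [0.4, -0.8, -5.7]
gripper_width: 0.0227
```

```bash
python3 see.py side:s11; python3 rel.py; python3 -c "
from h import *
im,c=load('s11');b=cv2.resize(im[200:310,150:250],None,fx=6,fy=5.3,interpolation=cv2.INTER_CUBIC);cv2.imwrite('pics/s11z.png',b[:,:,::-1])
"
```

```text
14.6 pos [0.6254 0.2777 0.1805] lifter yaw 113.01 z [ 0.001 -0.006 -1.   ] q [-0.04  0.57 -0.62  1.52  0.35  1.16 -0.32] F [ 0.4 -0.8 -5.7] T [-0.35 -0.14 -0.  ] w 0.0227
along 0.10641399618288525 lat -0.001528943847077744 dz -0.005657206168418583
```

View pics/s11z.png

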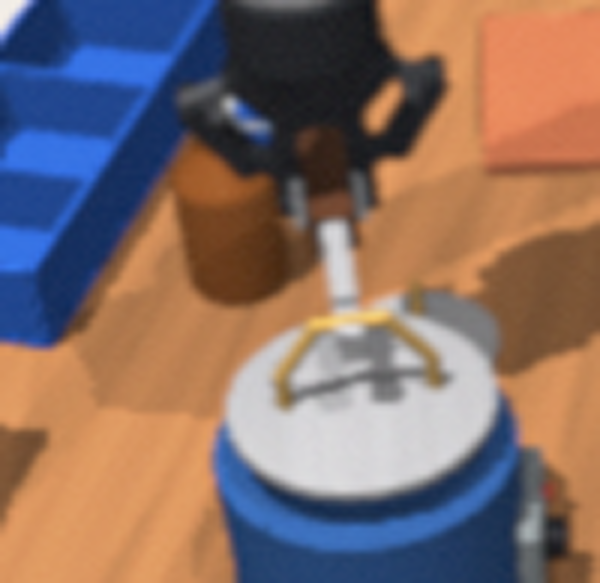

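Request:
play_rows(
  increments=[
    {"tx": 0,"ty": 0,"tz": 0.25,"rx": 0,"ry": 0,"rz": 0,"claw": 0},
    {"tx": 0,"ty": 0,"tz": 0.25,"rx": 0,"ry": 0,"rz": 0,"claw": 0},
    {"tx": 0,"ty": 0,"tz": 0.25,"rx": 0,"ry": 0,"rz": 0,"claw": 0},
    {"tx": 0,"ty": 0,"tz": 0.25,"rx": 0,"ry": 0,"rz": 0,"claw": 0},
    {"tx": 0,"ty": 0,"tz": 0.15,"rx": 0,"ry": 0,"rz": 0,"claw": 0},
  ],
)

```text
t: 15.28
tcp_pos: [0.626, 0.2782, 0.219]
tcp_rot: [0.003, 0.552, 0.834, -0.001]
contact_force: [-0.2, 0.8, -5.4]
gripper_width: 0.023
```

Request:
play_rows(
  increments=[
    {"tx": 0,"ty": 0,"tz": 0.1,"rx": 0,"ry": 0,"rz": 0,"claw": 0},
    {"tx": 0,"ty": 0,"tz": 0,"rx": 0,"ry": 0,"rz": 0,"claw": 0},
    {"tx": 0,"ty": 0,"tz": 0,"rx": 0,"ry": 0,"rz": 0,"claw": 0},
  ],
)

```text
t: 15.65
tcp_pos: [0.626, 0.2783, 0.2223]
tcp_rot: [0.003, 0.552, 0.834, -0.001]
contact_force: [-0.8, 0.8, -4.3]
gripper_width: 0.0232
```

```bash
python3 see.py side:s12; python3 -c "
from h import *
im,c=load('s12');b=cv2.resize(im[190:300,150:250],None,fx=6,fy=5.3,interpolation=cv2.INTER_CUBIC);cv2.imwrite('pics/s12z.png',b[:,:,::-1])
"
```

```text
15.65 pos [0.626  0.2783 0.2223] lifter yaw 113.03 z [ 0.003 -0.005 -1.   ] q [-0.03  0.53 -0.63  1.49  0.33  1.23 -0.3 ] F [-0.8  0.8 -4.3] T [-0.36 -0.17  0.  ] w 0.0232
```

View pics/s12z.png

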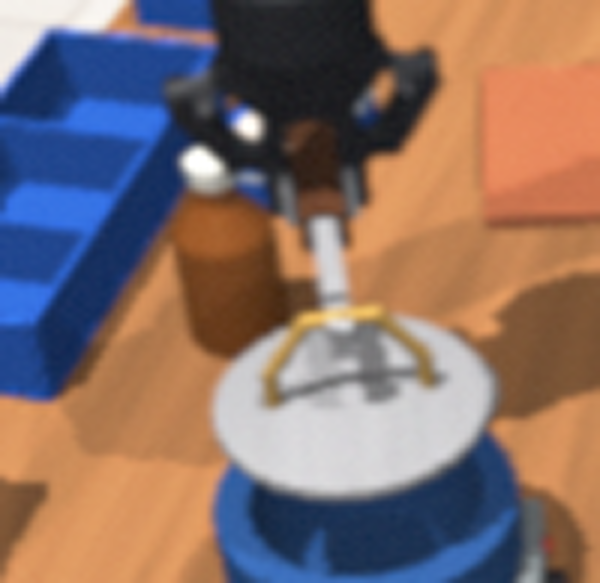

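Request:
play_rows(
  increments=[
    {"tx": -0.02,"ty": -0.2,"tz": 0,"rx": 0,"ry": 0,"rz": 0,"claw": 0},
    {"tx": -0.03,"ty": -0.35,"tz": 0,"rx": 0,"ry": 0,"rz": 0,"claw": 0},
    {"tx": -0.03,"ty": -0.5,"tz": 0,"rx": 0,"ry": 0,"rz": 0,"claw": 0},
    {"tx": -0.03,"ty": -0.55,"tz": 0,"rx": 0,"ry": 0,"rz": 0,"claw": 0},
    {"tx": -0.03,"ty": -0.55,"tz": 0,"rx": 0,"ry": 0,"rz": 0,"claw": 0},
  ],
)

```text
t: 16.32
tcp_pos: [0.6209, 0.2096, 0.2217]
tcp_rot: [0.003, 0.551, 0.834, -0.002]
contact_force: [-0.1, -0.0, -4.7]
gripper_width: 0.0228
```

Request:
play_rows(
  increments=[
    {"tx": -0.03,"ty": -0.55,"tz": 0,"rx": 0,"ry": 0,"rz": 0,"claw": 0},
    {"tx": -0.03,"ty": -0.55,"tz": 0,"rx": 0,"ry": 0,"rz": 0,"claw": 0},
    {"tx": -0.03,"ty": -0.55,"tz": 0,"rx": 0,"ry": 0,"rz": 0,"claw": 0},
    {"tx": -0.03,"ty": -0.55,"tz": 0,"rx": 0,"ry": 0,"rz": 0,"claw": 0},
    {"tx": -0.03,"ty": -0.55,"tz": 0,"rx": 0,"ry": 0,"rz": 0,"claw": 0},
  ],
)

```text
t: 16.95
tcp_pos: [0.6165, 0.1198, 0.2222]
tcp_rot: [0.003, 0.552, 0.834, -0.002]
contact_force: [0.3, 0.4, -4.5]
gripper_width: 0.0228
```

```bash
python3 see.py side:s13
```

```text
16.95 pos [0.6165 0.1198 0.2222] lifter yaw 112.96 z [ 0.004 -0.007 -1.   ] q [ 0.22  0.42 -0.62  1.64  0.27  1.17 -0.06] F [ 0.3  0.4 -4.5] T [-0.35 -0.18  0.01] w 0.0228
```

View pics/s13.png

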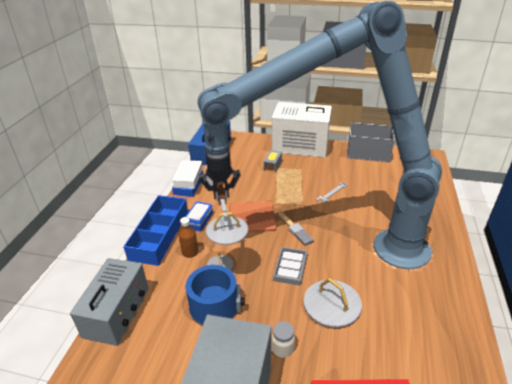

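Request:
play_rows(
  increments=[
    {"tx": -0.03,"ty": -0.6,"tz": 0,"rx": 0,"ry": 0,"rz": 0,"claw": 0},
    {"tx": -0.03,"ty": -0.65,"tz": 0,"rx": 0,"ry": 0,"rz": 0,"claw": 0},
    {"tx": -0.03,"ty": -0.65,"tz": 0,"rx": 0,"ry": 0,"rz": 0,"claw": 0},
    {"tx": -0.03,"ty": -0.65,"tz": 0,"rx": 0,"ry": 0,"rz": 0,"claw": 0},
    {"tx": -0.03,"ty": -0.65,"tz": 0,"rx": 0,"ry": 0,"rz": 0,"claw": 0},
  ],
)

```text
t: 17.62
tcp_pos: [0.612, 0.0152, 0.2223]
tcp_rot: [0.004, 0.553, 0.833, -0.002]
contact_force: [0.4, -0.5, -5.0]
gripper_width: 0.0228
```

Request:
play_rows(
  increments=[
    {"tx": -0.03,"ty": -0.65,"tz": 0,"rx": 0,"ry": 0,"rz": 0,"claw": 0},
    {"tx": -0.03,"ty": -0.65,"tz": 0,"rx": 0,"ry": 0,"rz": 0,"claw": 0},
    {"tx": -0.03,"ty": -0.65,"tz": 0,"rx": 0,"ry": 0,"rz": 0,"claw": 0},
    {"tx": -0.03,"ty": -0.65,"tz": 0,"rx": 0,"ry": 0,"rz": 0,"claw": 0},
    {"tx": -0.03,"ty": -0.6,"tz": 0,"rx": 0,"ry": 0,"rz": 0,"claw": 0},
  ],
)

```text
t: 18.25
tcp_pos: [0.6074, -0.0881, 0.2224]
tcp_rot: [0.004, 0.553, 0.833, -0.002]
contact_force: [-0.2, -0.1, -4.4]
gripper_width: 0.0229
```

Request:
play_rows(
  increments=[
    {"tx": -0.03,"ty": -0.55,"tz": 0,"rx": 0,"ry": 0,"rz": 0,"claw": 0},
    {"tx": -0.03,"ty": -0.5,"tz": 0,"rx": 0,"ry": 0,"rz": 0,"claw": 0},
    {"tx": -0.03,"ty": -0.4,"tz": 0,"rx": 0,"ry": 0,"rz": 0,"claw": 0},
    {"tx": -0.03,"ty": -0.3,"tz": 0,"rx": 0,"ry": 0,"rz": 0,"claw": 0},
    {"tx": 0,"ty": -0.2,"tz": 0,"rx": 0,"ry": 0,"rz": 0,"claw": 0},
  ],
)

```text
t: 18.88
tcp_pos: [0.6036, -0.1515, 0.2223]
tcp_rot: [0.004, 0.554, 0.833, -0.002]
contact_force: [0.1, -0.9, -5.7]
gripper_width: 0.0225
```

```bash
python3 see.py
```

```text
18.875 pos [ 0.6036 -0.1515  0.2223] lifter yaw 112.77 z [ 0.005 -0.008 -1.   ] q [ 0.6   0.39 -0.53  1.66  0.22  1.15  0.41] F [ 0.1 -0.9 -5.7] T [-0.41 -0.1   0.04] w 0.0225
```

Request:
play_rows(
  increments=[
    {"tx": 0,"ty": -0.3,"tz": -0.3,"rx": 0,"ry": 0,"rz": 0,"claw": 0},
    {"tx": -0.03,"ty": -0.15,"tz": -0.5,"rx": 0,"ry": 0,"rz": 0,"claw": 0},
    {"tx": 0,"ty": 0,"tz": -0.6,"rx": 0,"ry": 0,"rz": 0,"claw": 0},
    {"tx": 0,"ty": 0,"tz": -0.6,"rx": 0,"ry": 0,"rz": 0,"claw": 0},
    {"tx": 0,"ty": 0,"tz": -0.5,"rx": 0,"ry": 0,"rz": 0,"claw": 0},
  ],
)

```text
t: 19.5
tcp_pos: [0.6026, -0.1644, 0.142]
tcp_rot: [0.004, 0.553, 0.833, -0.001]
contact_force: [-0.3, -0.0, -5.1]
gripper_width: 0.0228
```

Request:
play_rows(
  increments=[
    {"tx": 0,"ty": 0,"tz": -0.5,"rx": 0,"ry": 0,"rz": 0,"claw": 0},
    {"tx": 0,"ty": 0,"tz": -0.4,"rx": 0,"ry": 0,"rz": 0,"claw": 0},
    {"tx": 0,"ty": 0,"tz": -0.2,"rx": 0,"ry": 0,"rz": 0,"claw": 0},
    {"tx": 0,"ty": 0,"tz": -0.1,"rx": 0,"ry": 0,"rz": 0,"claw": 0},
  ],
)

```text
t: 20.0
tcp_pos: [0.6019, -0.1634, 0.1017]
tcp_rot: [0.003, 0.552, 0.834, -0.001]
contact_force: [0.5, 0.8, -5.2]
gripper_width: 0.0227
```

```bash
python3 see.py side:s14 top:t14
```

```text
20.0 pos [ 0.6019 -0.1634  0.1017] lifter yaw 112.94 z [ 0.003 -0.006 -1.   ] q [ 0.58  0.52 -0.48  1.75  0.3   0.94  0.37] F [ 0.5  0.8 -5.2] T [-0.33 -0.15 -0.03] w 0.0227
```

View pics/s14.png

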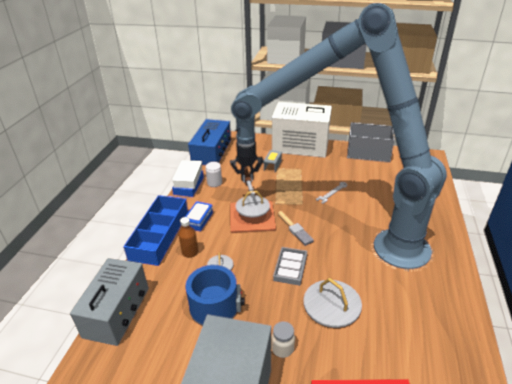

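View pics/t14.png

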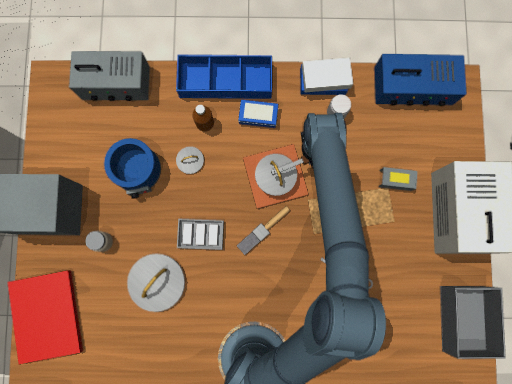

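```bash
python3 -c "
from h import *
im,c=load('t14');hsv=cv2.cvtColor(im,cv2.COLOR_RGB2HSV)
b=cv2.resize(im[135:220,235:320],None,fx=7,fy=7,interpolation=cv2.INTER_CUBIC);cv2.imwrite('pics/t14z.png',b[:,:,::-1])
m=cv2.inRange(hsv,(0,0,110),(180,60,255));k=np.zeros_like(m);k[145:205,245:300]=1;m*=k
q=max(cv2.findContours(cv2.morphologyEx(m,cv2.MORPH_CLOSE,np.ones((3,3),np.uint8)),0,1)[0],key=cv2.contourArea)[:,0,:]
q=q[q[:,0]<284]
P=np.array([onz(c,u,v,.061)[:2] for u,v in q]);A=np.c_[2*P,np.ones(len(P))];s=np.linalg.lstsq(A,(P**2).sum(1),rcond=None)[0];print(s[:2],np.sqrt(s[2]+s[0]**2+s[1]**2))
"
```

```text
[ 0.56035992 -0.05076003] 0.05195519376935834
```

View pics/t14z.png

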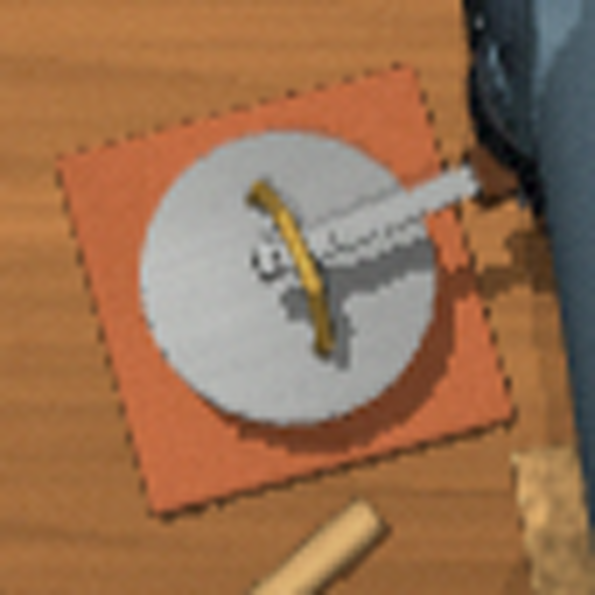

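```bash
python3 -c "
from h import *
im,c=load('t14')
for z in (.055,.061,.065): print(onz(c,288.5/7+234.5,278/7+134.5,z))
print(onz(c,288.5/7+234.5,278/7+134.5+21.1,.061)-onz(c,288.5/7+234.5,278/7+134.5-21.1,.061))
"
```

```text
[ 0.56068106 -0.06579143  0.055     ]
[ 0.55963005 -0.06550806  0.061     ]
[ 0.55892938 -0.06531915  0.065     ]
[-1.31325969e-01 -2.57940752e-05  0.00000000e+00]
```

Request:
play_rows(
  increments=[
    {"tx": 0.02,"ty": -0.1,"tz": -0.25,"rx": 0,"ry": 0,"rz": 0,"claw": 0},
    {"tx": 0,"ty": 0,"tz": -0.25,"rx": 0,"ry": 0,"rz": 0,"claw": 0},
    {"tx": 0,"ty": 0,"tz": -0.2,"rx": 0,"ry": 0,"rz": 0,"claw": 0},
    {"tx": 0,"ty": 0,"tz": -0.1,"rx": 0,"ry": 0,"rz": 0,"claw": 0},
  ],
)

```text
t: 20.6
tcp_pos: [0.6038, -0.1674, 0.078]
tcp_rot: [0.004, 0.553, 0.833, -0.001]
contact_force: [-0.7, 1.0, -5.2]
gripper_width: 0.0227
```

```bash
python3 see.py
```

```text
20.6 pos [ 0.6038 -0.1674  0.078 ] lifter yaw 112.89 z [ 0.006 -0.007 -1.   ] q [ 0.57  0.55 -0.47  1.75  0.32  0.9   0.36] F [-0.7  1.  -5.2] T [-0.34 -0.11  0.04] w 0.0227
```

Request:
play_rows(
  increments=[
    {"tx": 0,"ty": 0,"tz": -0.1,"rx": 0,"ry": 0,"rz": 0,"claw": 0},
    {"tx": 0,"ty": 0,"tz": -0.1,"rx": 0,"ry": 0,"rz": 0,"claw": 0},
    {"tx": 0,"ty": 0,"tz": -0.06,"rx": 0,"ry": 0,"rz": 0,"claw": 0},
    {"tx": 0,"ty": 0,"tz": 0,"rx": 0,"ry": 0,"rz": 0,"claw": 0},
  ],
)

```text
t: 21.1
tcp_pos: [0.604, -0.1673, 0.0697]
tcp_rot: [0.004, 0.553, 0.833, -0.001]
contact_force: [0.2, -0.6, -4.6]
gripper_width: 0.0228
```

```bash
python3 see.py
```

```text
21.1 pos [ 0.604  -0.1673  0.0697] lifter yaw 112.9 z [ 0.006 -0.007 -1.   ] q [ 0.57  0.57 -0.47  1.76  0.32  0.89  0.36] F [ 0.2 -0.6 -4.6] T [-0.3  -0.16 -0.03] w 0.0228
```

Request:
play_rows(
  increments=[
    {"tx": 0,"ty": 0,"tz": -0.07,"rx": 0,"ry": 0,"rz": 0,"claw": 0},
    {"tx": 0,"ty": 0,"tz": 0,"rx": 0,"ry": 0,"rz": 0,"claw": 0},
  ],
)

```text
t: 21.35
tcp_pos: [0.6052, -0.167, 0.0689]
tcp_rot: [0.005, 0.553, 0.833, -0.0]
contact_force: [-0.9, 0.4, -2.0]
gripper_width: 0.0226
```

```bash
python3 see.py side:s15;  python3 -c "
from h import *
im,c=load('s15');b=cv2.resize(im[150:250,210:300],None,fx=6.5,fy=6,interpolation=cv2.INTER_CUBIC);cv2.imwrite('pics/s15z.png',b[:,:,::-1])
"
```

```text
21.35 pos [ 0.6052 -0.167   0.0689] lifter yaw 112.87 z [ 0.008 -0.006 -1.   ] q [ 0.57  0.57 -0.47  1.76  0.32  0.88  0.36] F [-0.9  0.4 -2. ] T [-0.01  0.02 -0.03] w 0.0226
```

View pics/s15z.png

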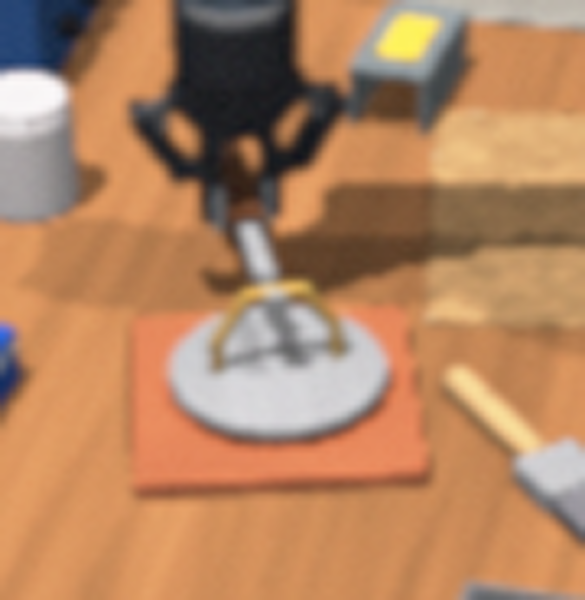

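Request:
play_rows(
  increments=[
    {"tx": 0,"ty": 0,"tz": -0.3,"rx": 0,"ry": 0,"rz": 0,"claw": 0},
    {"tx": 0,"ty": 0,"tz": -0.4,"rx": 0,"ry": 0,"rz": 0,"claw": 0},
    {"tx": 0,"ty": 0,"tz": -0.25,"rx": 0,"ry": 0,"rz": 0,"claw": 0},
    {"tx": 0,"ty": 0,"tz": 0,"rx": 0,"ry": 0,"rz": 0,"claw": 0},
  ],
)

```text
t: 21.9
tcp_pos: [0.6055, -0.1668, 0.0387]
tcp_rot: [0.006, 0.553, 0.833, -0.0]
contact_force: [0.5, 0.5, -1.8]
gripper_width: 0.0227
```

```bash
python3 see.py side:s16;  python3 -c "
from h import *
im,c=load('s16');b=cv2.resize(im[150:250,210:300],None,fx=6.5,fy=6,interpolation=cv2.INTER_CUBIC);cv2.imwrite('pics/s16z.png',b[:,:,::-1])
"
```

```text
21.9 pos [ 0.6055 -0.1668  0.0387] lifter yaw 112.86 z [ 0.009 -0.006 -1.   ] q [ 0.55  0.61 -0.45  1.77  0.35  0.84  0.34] F [ 0.5  0.5 -1.8] T [-0.06  0.04  0.04] w 0.0227
```

View pics/s16z.png

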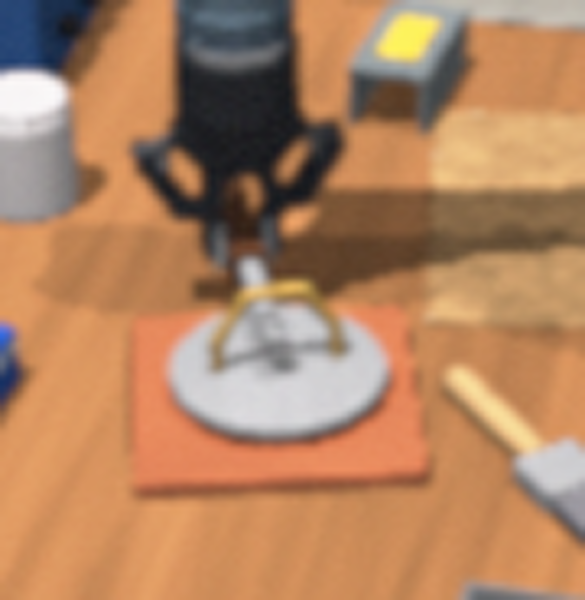

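Request:
play_rows(
  increments=[
    {"tx": 0.16,"ty": -0.37,"tz": 0,"rx": 0,"ry": 0,"rz": 0,"claw": 0},
    {"tx": 0.23,"ty": -0.55,"tz": 0,"rx": 0,"ry": 0,"rz": 0,"claw": 0},
  ],
)

```text
t: 22.2
tcp_pos: [0.6184, -0.194, 0.0395]
tcp_rot: [0.006, 0.552, 0.834, 0.0]
contact_force: [0.8, -0.4, -1.4]
gripper_width: 0.0228
```

Request:
play_rows(
  increments=[
    {"tx": 0.23,"ty": -0.55,"tz": 0,"rx": 0,"ry": 0,"rz": 0,"claw": 0},
    {"tx": 0.23,"ty": -0.55,"tz": 0,"rx": 0,"ry": 0,"rz": 0,"claw": 0},
    {"tx": 0,"ty": 0,"tz": 0,"rx": 0,"ry": 0,"rz": 0,"claw": 0},
  ],
)

```text
t: 22.58
tcp_pos: [0.6343, -0.2358, 0.0403]
tcp_rot: [0.008, 0.554, 0.832, -0.0]
contact_force: [0.0, 0.1, -1.3]
gripper_width: 0.0228
```

```bash
python3 see.py side:s17 top:t17;  python3 -c "
from h import *
im,c=load('s17');b=cv2.resize(im[150:250,210:300],None,fx=6.5,fy=6,interpolation=cv2.INTER_CUBIC);cv2.imwrite('pics/s17z.png',b[:,:,::-1])
im,c=load('t17');b=cv2.resize(im[85:220,235:370],None,fx=4.4,fy=4.4,interpolation=cv2.INTER_CUBIC);cv2.imwrite('pics/t17z.png',b[:,:,::-1])
"
```

```text
22.575 pos [ 0.6343 -0.2358  0.0403] lifter yaw 112.65 z [ 0.013 -0.01  -1.   ] q [ 0.61  0.67 -0.43  1.64  0.35  0.89  0.44] F [ 0.   0.1 -1.3] T [-0.03  0.03  0.05] w 0.0228
```

View pics/s17z.png

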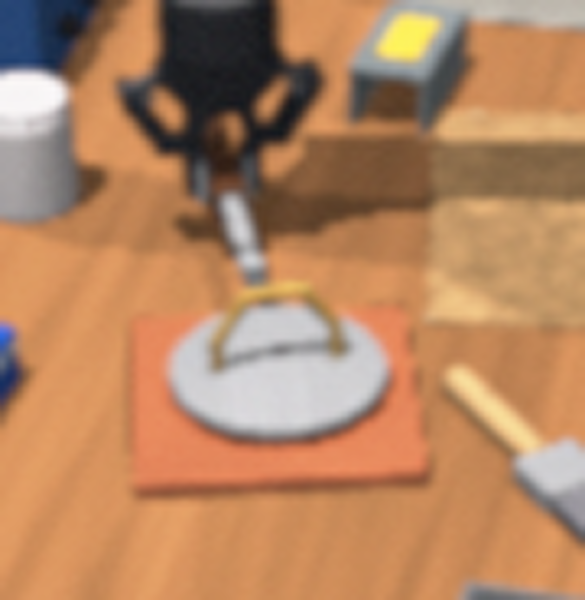

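View pics/t17z.png

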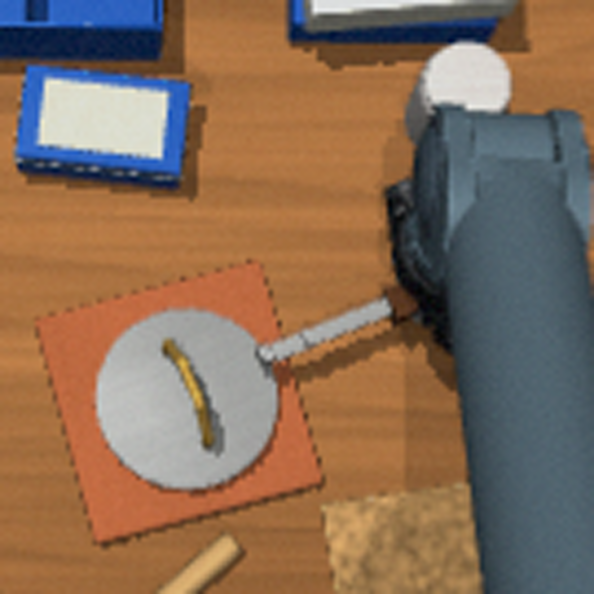

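Request:
play_rows(
  increments=[
    {"tx": 0,"ty": 0,"tz": 0.6,"rx": -0.004,"ry": 0.006,"rz": 0,"claw": 0},
    {"tx": 0,"ty": 0,"tz": 1,"rx": 0,"ry": 0,"rz": 0,"claw": 0},
    {"tx": -0.3,"ty": -0.2,"tz": 1,"rx": 0,"ry": 0,"rz": -0.02,"claw": 0},
    {"tx": -0.7,"ty": -0.4,"tz": 0.2,"rx": 0,"ry": 0,"rz": -0.03,"claw": 0},
    {"tx": -0.8,"ty": -0.45,"tz": 0,"rx": 0,"ry": 0,"rz": -0.03,"claw": 0},
  ],
)

```text
t: 23.3
tcp_pos: [0.5792, -0.252, 0.1253]
tcp_rot: [0.001, 0.6, 0.8, -0.002]
contact_force: [-0.2, -0.8, -2.1]
gripper_width: 0.0229
```

Request:
play_rows(
  increments=[
    {"tx": -0.8,"ty": -0.45,"tz": 0,"rx": 0,"ry": 0,"rz": -0.03,"claw": 0},
    {"tx": -0.8,"ty": -0.45,"tz": 0,"rx": 0,"ry": 0,"rz": -0.03,"claw": 0},
    {"tx": -0.8,"ty": -0.45,"tz": 0,"rx": 0,"ry": 0,"rz": -0.02,"claw": 0},
    {"tx": -0.7,"ty": -0.4,"tz": -0.2,"rx": 0,"ry": 0,"rz": 0,"claw": 0},
    {"tx": -0.4,"ty": -0.2,"tz": -0.2,"rx": 0,"ry": 0,"rz": 0,"claw": 0},
  ],
)

```text
t: 23.92
tcp_pos: [0.4704, -0.3043, 0.1138]
tcp_rot: [-0.0, 0.647, 0.763, -0.001]
contact_force: [0.7, 0.1, -2.5]
gripper_width: 0.0227
```

```bash
python3 see.py
```

```text
23.925 pos [ 0.4704 -0.3043  0.1138] lifter yaw 99.41 z [-0.002 -0.002 -1.   ] q [ 0.85  0.39 -0.42  1.9   0.2   0.9   0.5 ] F [ 0.7  0.1 -2.5] T [-0.01 -0.03 -0.  ] w 0.0227
```

Request:
play_rows(
  increments=[
    {"tx": -0.2,"ty": -0.5,"tz": -0.6,"rx": 0,"ry": 0,"rz": -0.006,"claw": 0},
    {"tx": -0.15,"ty": -0.4,"tz": -0.8,"rx": 0,"ry": 0,"rz": 0,"claw": 0},
    {"tx": 0,"ty": 0,"tz": -0.8,"rx": 0,"ry": 0,"rz": 0,"claw": 0},
    {"tx": 0,"ty": 0,"tz": -0.4,"rx": 0,"ry": 0,"rz": 0,"claw": 0},
    {"tx": 0,"ty": 0,"tz": 0,"rx": 0,"ry": 0,"rz": 0,"claw": 0},
  ],
)

```text
t: 24.55
tcp_pos: [0.4603, -0.3314, 0.0299]
tcp_rot: [-0.0, 0.65, 0.76, -0.0]
contact_force: [0.1, 0.2, -2.5]
gripper_width: 0.023
```

```bash
python3 see.py
```

```text
24.55 pos [ 0.4603 -0.3314  0.0299] lifter yaw 98.98 z [-0.001 -0.    -1.   ] q [ 0.86  0.52 -0.37  1.91  0.27  0.75  0.5 ] F [ 0.1  0.2 -2.5] T [-0.02 -0.02 -0.01] w 0.023
```

Request:
play_rows(
  increments=[
    {"tx": -0.04,"ty": 0,"tz": -0.3,"rx": 0,"ry": 0,"rz": -0.004,"claw": 0},
    {"tx": 0,"ty": 0,"tz": -0.2,"rx": 0,"ry": 0,"rz": 0,"claw": 0},
    {"tx": 0,"ty": 0,"tz": -0.05,"rx": 0,"ry": 0,"rz": 0,"claw": 0},
    {"tx": 0,"ty": 0,"tz": 0,"rx": 0,"ry": 0,"rz": 0,"claw": 0},
  ],
)

```text
t: 25.05
tcp_pos: [0.4615, -0.3318, 0.0142]
tcp_rot: [0.002, 0.652, 0.759, 0.0]
contact_force: [0.7, 0.7, -1.0]
gripper_width: 0.0229
```

```bash
python3 see.py
```

```text
25.05 pos [ 0.4615 -0.3318  0.0142] lifter yaw 98.67 z [ 0.003 -0.002 -1.   ] q [ 0.85  0.55 -0.36  1.92  0.28  0.72  0.48] F [ 0.7  0.7 -1. ] T [-0.04 -0.02 -0.01] w 0.0229
```

Down in small steps until the weight comes off.

Request:
play_rows(
  increments=[
    {"tx": 0,"ty": 0,"tz": -0.07,"rx": 0,"ry": 0,"rz": 0,"claw": 0},
    {"tx": 0,"ty": 0,"tz": -0.03,"rx": 0,"ry": 0,"rz": 0,"claw": 0},
    {"tx": 0,"ty": 0,"tz": 0,"rx": 0,"ry": 0,"rz": 0,"claw": 0},
  ],
)

```text
t: 25.42
tcp_pos: [0.462, -0.3322, 0.0118]
tcp_rot: [0.003, 0.652, 0.759, 0.0]
contact_force: [0.2, 0.7, -1.6]
gripper_width: 0.0227
```

```bash
python3 see.py; python3 see.py
```

```text
25.425 pos [ 0.462  -0.3322  0.0118] lifter yaw 98.67 z [ 0.004 -0.003 -1.   ] q [ 0.85  0.55 -0.36  1.92  0.28  0.72  0.48] F [ 0.2  0.7 -1.6] T [-0.07  0.04  0.04] w 0.0227
25.425 pos [ 0.462  -0.3322  0.0118] lifter yaw 98.67 z [ 0.004 -0.003 -1.   ] q [ 0.85  0.55 -0.36  1.92  0.28  0.72  0.48] F [ 0.2  0.7 -1.6] T [-0.07  0.04  0.04] w 0.0227
```

Request:
play_rows(
  increments=[
    {"tx": -0.03,"ty": 0,"tz": -0.06,"rx": 0,"ry": 0,"rz": 0,"claw": 0},
    {"tx": 0,"ty": 0,"tz": -0.03,"rx": 0,"ry": 0,"rz": 0,"claw": 0},
    {"tx": 0,"ty": 0,"tz": 0,"rx": 0,"ry": 0,"rz": 0,"claw": 0},
  ],
)

```text
t: 25.8
tcp_pos: [0.4611, -0.3323, 0.0092]
tcp_rot: [0.003, 0.652, 0.758, -0.0]
contact_force: [0.5, 0.2, -0.8]
gripper_width: 0.0226
```

```bash
python3 see.py
```

```text
25.8 pos [ 0.4611 -0.3323  0.0092] lifter yaw 98.66 z [ 0.004 -0.003 -1.   ] q [ 0.85  0.55 -0.35  1.92  0.28  0.71  0.48] F [ 0.5  0.2 -0.8] T [-0.04  0.    0.01] w 0.0226
```

Request:
play_rows(
  increments=[
    {"tx": 0,"ty": 0,"tz": -0.03,"rx": 0,"ry": 0,"rz": 0,"claw": 0},
    {"tx": 0,"ty": 0,"tz": 0,"rx": 0,"ry": 0,"rz": 0,"claw": 1},
    {"tx": 0,"ty": 0,"tz": 0,"rx": 0,"ry": 0,"rz": 0,"claw": 1},
    {"tx": 0,"ty": 0,"tz": 0,"rx": 0,"ry": 0,"rz": 0,"claw": 1},
    {"tx": 0,"ty": 0,"tz": 0,"rx": 0,"ry": 0,"rz": 0,"claw": 1},
  ],
)

```text
t: 26.42
tcp_pos: [0.4625, -0.333, 0.0098]
tcp_rot: [0.004, 0.652, 0.758, 0.0]
contact_force: [0.1, -0.5, 0.0]
gripper_width: 0.0849
```

Request:
play_rows(
  increments=[
    {"tx": 0,"ty": 0,"tz": 0.5,"rx": 0,"ry": 0,"rz": 0,"claw": 1},
    {"tx": 0,"ty": 0,"tz": 1,"rx": 0,"ry": 0,"rz": 0,"claw": 1},
    {"tx": 0,"ty": 0,"tz": 1,"rx": 0,"ry": 0,"rz": 0,"claw": 1},
    {"tx": 0,"ty": 0,"tz": 1,"rx": 0,"ry": 0,"rz": 0,"claw": 1},
    {"tx": 0,"ty": 0,"tz": 0,"rx": 0,"ry": 0,"rz": 0,"claw": 1},
  ],
)

```text
t: 27.05
tcp_pos: [0.463, -0.3329, 0.1215]
tcp_rot: [0.005, 0.651, 0.759, 0.0]
contact_force: [0.6, -0.5, -0.1]
gripper_width: 0.0855
```

```bash
python3 see.py wrist:w20 side:s20 top:t20
```

```text
27.05 pos [ 0.463  -0.3329  0.1215] lifter yaw 98.69 z [ 0.008 -0.006 -1.   ] q [ 0.9   0.39 -0.41  1.88  0.19  0.91  0.55] F [ 0.6 -0.5 -0.1] T [ 0.02 -0.04 -0.05] w 0.0855
```

View pics/w20.png

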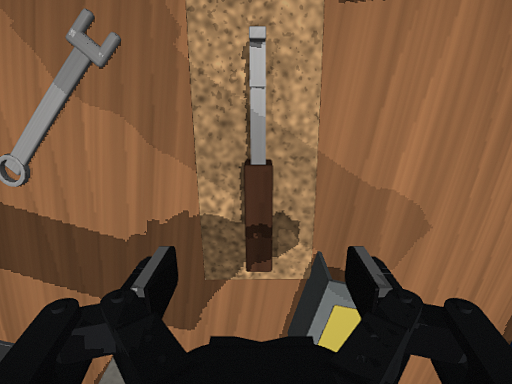

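View pics/s20.png

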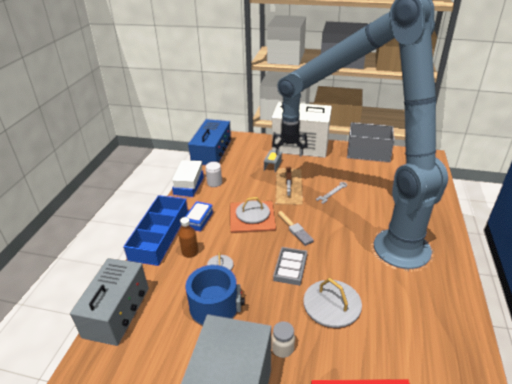

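View pics/t20.png

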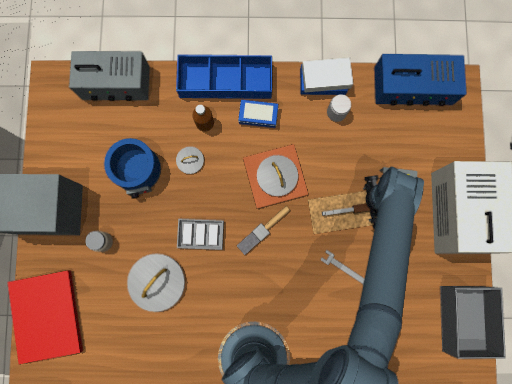

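Final numeric check, then hand in.

```bash
python3 -c "
from h import *
im,c=load('w20')
t=onz(c,257.5,26,.042);b=onz(c,258.5,272,.032);print('mid',(t+b)/2,'len',np.hypot(*(t-b)[:2]))
im,c=load('t20');hsv=cv2.cvtColor(im,cv2.COLOR_RGB2HSV);m=cv2.inRange(hsv,(0,0,110),(180,60,255));k=np.zeros_like(m);k[150:203,250:302]=1
q=cv2.convexHull(max(cv2.findContours(cv2.morphologyEx(m*k,cv2.MORPH_CLOSE,np.ones((3,3),np.uint8)),0,1)[0],key=cv2.contourArea))[:,0,:]
P=np.array([onz(c,u,v,.031)[:2] for u,v in q]);A=np.c_[2*P,np.ones(len(P))];s=np.linalg.lstsq(A,(P**2).sum(1),rcond=None)[0];print('lid',s[:2],np.sqrt(s[2]+s[0]**2+s[1]**2))
print(workorder.close_job())
"
```

```text
mid [ 0.45776598 -0.30650947  0.037     ] len 0.2007062469354789
lid [ 0.56189152 -0.0707972 ] 0.06427243061743618
the job is handed in; nothing more can be done
None
```

The job is handed in, and my last checks agree with what the task asked for. No verdict was reported. I drew the lifter out of the dock by its steel bar, laid it on the mat and let go. I then took it by the handle, carried the lid from the pot to the tile, unhooked, and laid the lifter back on the mat. It took about 27 s of the 72 s allowed.

**Last checks (camera measurements):**
- **Lid:** its centre is about 3 mm from the tile's centre. It looks flat and is clear of the lifter.
- **Lifter:** its middle is about 3 mm from the mat's centre. It lies flat, hook up, along the mat and let go.
- **Robot:** the open gripper is about 0.12 m above the bench, with force readings near zero.
- **Bystanders:** by eye they look unmoved in the side and top views. I did not measure each one.

**Disagreements along the way:**
- The wrist and top cameras differed by about 4 mm on where the lifter sat in the grip.
- The lid touched the tile about 2 mm lower than I had predicted. I lowered by force readings there and when setting the lifter down on the mat.

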